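# Turn the paddle board raw face up for sanding

### The job

Turn the small paddle board over so that it lies flat, raw pale face up, on the bed of the cork-topped rest that carries the red stop, letting it down gently rather than letting it slam. Then slide it along that bed until its blade butts squarely against the stop, with its handle pointing away from the stop. Leave the cup, the sanding block and the screwdriver alone.

Things in the scene. Friction and masses are not known exactly. Their poses are not given: they have to be found in the camera images.
- rest: Fixed wooden rest, 290 (x) by 164 (y) by 45 mm high. Two cork-topped beds, tops 45 mm above the table, lie at y -82 to -12 mm (board starts here) and +12 to +82 mm (carries the stop). The slot between them, 24 mm wide, 15 mm deep, can hold the board on its long edge, leaning up to 30 degrees. Origin: centre of underside; x runs along the beds towards the stop, z up.
- board: Loose paddle board, 14 mm thick, 0.2 kg: blade 140 (x) by 105 mm (y), handle 28 mm wide sticking out 53 mm from the middle of its -x end. +z face dark with brass inlay, -z face raw pale wood. Starts dark face up on the -y bed, handle to the rest's -x, its outer 25 to 40 mm overhanging the bed, 45 mm above the table. Origin: blade centre, mid thickness.
- board_end (a point): Middle of the blade's end face away from the handle (70 mm along the board's x from its origin), at mid thickness.
- stop_face (a point): Red stop block, 22 (x) by 70 (y) by 24 mm high, fixed across the far end of the +y bed; this point is the middle of its face that looks along the rest's -x, 7 mm above the bed. Its x axis points the same way as the rest's.
- cup: White cup, 72 mm across and 80 mm high, light. Origin: centre of its underside. A bystander.
- sander: Sanding block, 110 by 60 by 36 mm, pale wood on a black sole. Origin: centre of its underside. A bystander.
- driver: Screwdriver with an orange handle lying on the table, about 200 mm long along its x. A bystander.

How it is judged:
At the end, for the whole second after the job is handed in: The board lies at rest and flat (within 4 degrees) on the bed with the stop, raw face up, the middle of its blade's end within 5 mm of the stop's face and within 30 mm of the face's middle sideways, its length within 4 degrees of the rest's, handle away from the stop (angle between board's own z axis and vertical above 3.07 rad and height (world z) of board between 0.047 and 0.057 m and x of board_end in the frame of stop_face between -0.005 and 0.004 m and y of board_end in the frame of stop_face between -0.03 and 0.03 m and angle between the x axis of board and the x axis of rest, either way round below 0.07 rad and linear speed of board below 0.02 m/s); the robot touches nothing.
It fails at once if the board slams: it turns faster than 12 rad/s, as when let fall from more than about 45 degrees (angular speed of board above 12 rad/s).
It fails at once if the cup is moved by more than 20 mm (distance of cup from where it was at the start of the episode above 0.02 m).
It fails at once if the sanding block is moved by more than 20 mm (distance of sander from where it was at the start of the episode above 0.02 m).
It fails at once if the screwdriver is moved by more than 20 mm (distance of driver from where it was at the start of the episode above 0.02 m).
It also fails if it takes over 53 s, if anything falls off the work surface, if the arm or the gripper's body presses on something with over 40 N, if the wrist force passes 120 N, or if a joint passes its speed limit or range.

### The arm

A 6-joint arm with a two-finger parallel gripper is mounted at the origin on the work surface. World frame = base frame: x ahead of the robot, y to its left, z up, the work surface at z = 0. Lengths are in m, angles in rad, forces in N, time in s.
With the tool pointing down it reaches from about 0.225 to 0.875 m from the base axis. Payload 3.4 kg.
Tool frame: the origin (TCP) lies where the fingers leave the gripper's body, on its centre line; the fingertips stand 73 mm ahead of it and the grasp point (between the pads) lies 54 mm ahead of it (manip.pinch_z is the distance from the TCP to the grasp point, in m); z points along the fingers, y is the line along which they close (so a half turn about z gives the same grasp; the last joint's range is limited). The gripper opens to 85 mm and grips with 20 to 120 N. Pads are 22 mm wide; open, the fingers measure 114 mm over their backs; the gripper's body (76 mm by 85 mm) begins 54 mm behind the grasp point. The pads swing forward as they close: fully open they stand 13 mm farther back than shut.
Start: joints at [-0.121, 0.276, 1.505, -0, 1.361, -0.121], TCP at [0.575, -0, 0.304] pointing down, gripper open.
Joint ranges: [-2.89, 2.89], [-0.75, 2.08], [0.22, 2.7], [-1.18, 4.32], [0.11, 2.71], [-2.7, 2.7]. Speed limits (rad/s): [2.57, 2.57, 3.14, 3.14, 3.14, 3.14].

### API

Orientations are given as a unit quaternion [w, x, y, z].
In Python, from rig import readout, imaging, manip gives the robot as it stands. The module is installed in compiled form; this text tells all that it offers.
- The arm moves only by the tool servo_tool, never from a script. Its argument "moves" is a list of rows, each an object with "dp": the shift along the tool's x, y, z in units of 0.2 m (1.0 is 0.2 m), a list of three; "delta_rot": the turn, a rotation vector about the tool's x, y, z in units of 0.1 rad (1.0 is 0.1 rad), a list of three; "fingers": the opening, from 0 (shut) to 1 (fully open). In form: [{"dp": [dx, dy, dz], "delta_rot": [wx, wy, wz], "fingers": fingers}, ...]. A call has 1 to 5 rows; each row shifts and turns the commanded pose from where the row before left it, along the tool's axes as they then stand; what a row does not reach is not made up. A row lasts 1/10 s, in which the tool goes at most 50 mm and 8.59 degrees, less where a joint would pass 70% of its speed; a pose out of reach is approached as far as the arm can. A call with a number of a shift or a turn outside -1 to 1 is refused whole. A call with a gripper value outside its range is refused whole. The fingers move at their own pace and stop on an object; "force" is the grip in N (left out, the last holds). Time passes only in rows, so rows that do not move let the fingers close. It gives the time, the measured TCP pose, the force, the opening and the grip force at its end, in the units of the state.
- readout.get_state(): the state, without advancing time (a new reading comes with each control period).
- imaging.get_image(name): name is "scene" or "side" or "wrist"; returns (picture, depth): 480x640x3 uint8, red, green, blue; 480x640 float32, m along the optical axis (not along the pixel's ray), 0 where there is no reading.
- imaging.calibration(name): a dict with "intrinsics" (3x3 intrinsics, pixels), "dist" ([k1, k2, p1, p2, k3] as OpenCV has them; the pictures are not rectified), "R" (3x3) and "t" (3): a world point X has camera coordinates R X + t; the wrist camera has in their place "hand_eye" (4x4, takes a point from camera to tool coordinates, whose origin is the TCP and whose axes are the flange's). Camera axes: x right, y down, z forward; pixel columns grow to the right and rows downward; lengths in m; the calibration is good to about 2 mm. A picture is of the moment at which its call begins: read the wrist's pose just before it. calibration takes no time and is no camera call.
- manip.sign_off(): hands the job in; it is judged then, once.
The state is a dict: "clock": time; "qpos": joint angles; "qd": joint speeds; "effort": joint torques, N m; "position": TCP position; "ee_rot": TCP orientation; "contact_force": force on the tool from outside, world axes, zero at the start; "moment": the same for the moment, N m; "width": finger opening in m; "gripper_force": force on a finger pad.
Only numpy, scipy, OpenCV 4.12 (cv2) and the standard library are available. Lean on these libraries where they do the work, as an engineer would, in place of code of your own. Each camera call takes 0.05 s, during which the arm holds its last target. There are 200 camera calls.

## Working session

There is one attempt and no reset: what is moved stays moved. The work goes in short steps, Python scripts to look and compute and a tool call to move; the robot and the scene stay as the last step left them, time stands still between calls to the robot, and variables do not carry over. Pictures are saved under pics/ and viewed, at most 10 in all, crops included, and the job is handed in when it is done.

Besides the shell and the picture viewer there is one more tool, called after "Emit:" as name([rows], argument=value, ...), one row to a line, values as JSON. servo_tool: Moves the arm, as the interface text tells. Its arguments: {"type":"object","properties":{"moves":{"type":"array"},"force":{"type":"number"}},"required":["moves"]}

```bash
mkdir -p pics; cat > h.py <<'E'
import numpy as np, cv2
from rig import readout, imaging, manip
def save(name,fn):
    im,d=imaging.get_image(name); cv2.imwrite('pics/'+fn+'.png',im[:,:,::-1]); np.save('pics/'+fn+'.npy',d); return im,d
def px2w(name,d,uv,r=1):
    c=imaging.calibration(name);K=np.array(c['intrinsics']);out=[]
    for u,v in uv:
        p=d[v-r:v+r+1,u-r:u+r+1];z=np.median(p[p>0]) if (p>0).any() else np.nan
        n=cv2.undistortPoints(np.array([[[u,v]]],float),K,np.array(c['dist'])).ravel()
        X=np.array([n[0]*z,n[1]*z,z]);out.append(np.array(c['R']).T@(X-np.array(c['t'])))
    return np.array(out)
def ray_z(name,uv,h):
    c=imaging.calibration(name);K=np.array(c['intrinsics']);R=np.array(c['R']);o=-R.T@np.array(c['t']);out=[]
    n=cv2.undistortPoints(np.array(uv,float).reshape(-1,1,2),K,np.array(c['dist'])).reshape(-1,2)
    for a in n:
        r=R.T@np.array([a[0],a[1],1]); out.append(o+r*(h-o[2])/r[2])
    return np.array(out)
E
python3 - <<'E'
from h import *
for n in ('scene','side'):
    save(n,n+'0'); c=imaging.calibration(n); print(n,-np.array(c['R']).T@np.array(c['t']))
print(readout.get_state())
E
```

```text
scene [ 1.1574816  -0.78842005  1.17262881]
side [-0.20175168  0.86463561  0.77193107]
{'clock': 0.1, 'qpos': array([-1.21004971e-01,  2.76545976e-01,  1.50602519e+00,  2.53588849e-07,
        1.36071678e+00, -1.20973566e-01]), 'qd': array([ 0.00023224, -0.00284417, -0.00306644,  0.00087756,  0.00141853,
        0.00043899]), 'effort': array([ 1.55745878e-03, -4.17697620e+01, -2.46405226e+01, -1.74112388e-04,
        5.80947395e-03,  2.85749664e-07]), 'position': array([5.74637715e-01, 3.58793529e-05, 3.03110572e-01]), 'ee_rot': array([-6.67412977e-04,  7.07117649e-01,  7.07095405e-01, -5.22556194e-04]), 'contact_force': array([-0.36129805, -0.33800643, -0.09251693]), 'moment': array([ 0.01845682, -0.02330578,  0.03663085]), 'gripper_force': 0.0, 'width': 0.08533289569391922}
```

View pics/scene0.png

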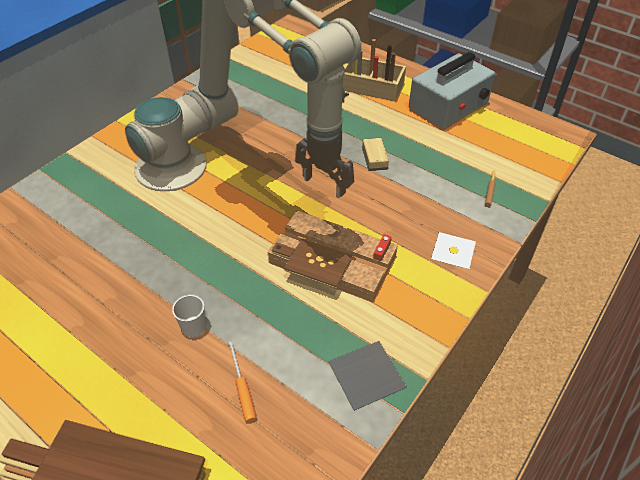

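View pics/side0.png

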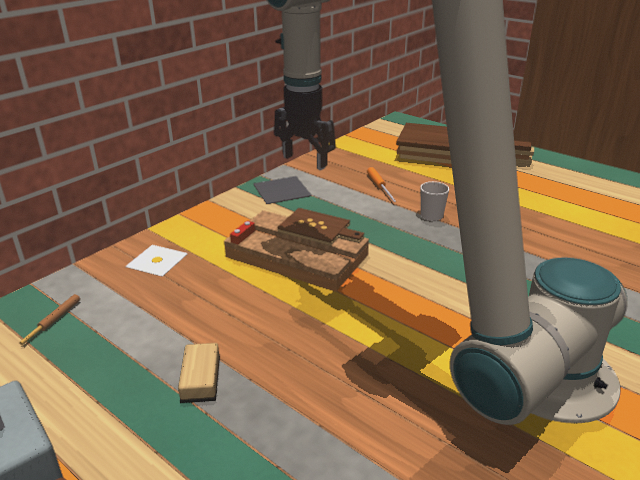

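The scene view shows the board on the rest's near bed (blade about (325,262)) and the red stop at (383,246). The side view shows the stop at (243,232), the board at (315,225), the sander at (199,372) and the cup at (433,200). I'll enlarge both.

```bash
python3 - <<'E'
import cv2
a=cv2.imread('pics/scene0.png')[200:310,255:410];cv2.imwrite('pics/s_c.png',cv2.resize(a,None,fx=5,fy=5,interpolation=cv2.INTER_CUBIC))
a=cv2.imread('pics/side0.png')[195:300,215:375];cv2.imwrite('pics/d_c.png',cv2.resize(a,None,fx=5,fy=5,interpolation=cv2.INTER_CUBIC))
E
```

```text
(no output)
```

View pics/s_c.png

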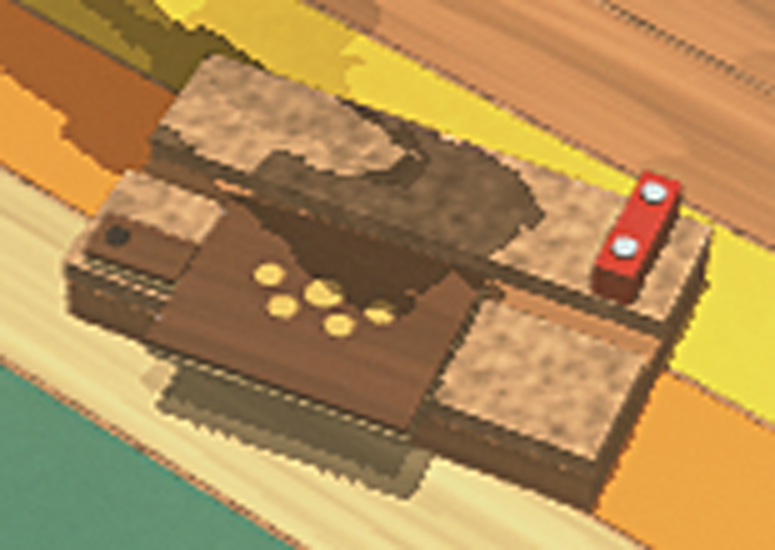

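View pics/d_c.png

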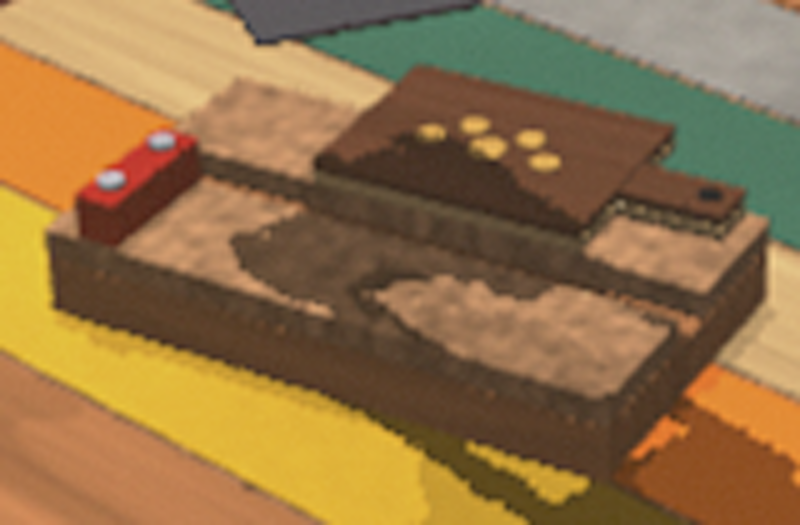

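The scene crop shows the rest's top corners at about (212,55), (710,235), (597,457) and (65,262), and the board's blade corners at (150,342), (405,430), (478,283) and (228,205). The side crop shows the matching corners. Next I'll fit poses to these points.

```bash
python3 - <<'E'
from h import *
def full(l,o): return [(o[0]+(a+.5)/5-.5,o[1]+(b+.5)/5-.5) for a,b in l]
S=(255,200);D=(215,195)
def fit(mod,wor):
    m=np.array(mod,float);w=np.array(wor)[:,:2];a=m-m.mean(0);b=w-w.mean(0)
    th=np.arctan2((a[:,0]*b[:,1]-a[:,1]*b[:,0]).sum(),(a*b).sum());R=np.array([[np.cos(th),-np.sin(th)],[np.sin(th),np.cos(th)]])
    t=w.mean(0)-R@m.mean(0);return th,t,np.abs(w-(m@R.T+t)).max(1)
rm=[(-.145,.082),(.145,.082),(.145,-.082),(-.145,-.082)]
bm=[(-.07,-.0525),(.07,-.0525),(.07,.0525),(-.07,.0525)]
rs=ray_z('scene',full([(212,55),(710,235),(597,457),(65,262)],S),.045)
rd=ray_z('side',full([(608,402),(50,232),(240,80),(768,222)],D),.045)
bs=ray_z('scene',full([(150,342),(405,430),(478,283),(228,205)],S),.059)
bd=ray_z('side',full([(675,128),(420,65),(315,165),(585,228)],D),.059)
for n,m,w in(('rest s',rm,rs),('rest d',rm,rd),('rest both',rm+rm,np.vstack([rs,rd])),('board s',bm,bs),('board d',bm,bd),('board both',bm+bm,np.vstack([bs,bd]))): print(n,*[np.round(v,4) for v in fit(m,w)])
d=np.load('pics/scene0.npy');print(px2w('scene',d,[(190,300),(375,142),(240,385),(232,345),(248,415)]).round(3))
E
```

```text
rest s 0.1976 [0.606  0.0014] [0.0015 0.0048 0.0042 0.0013]
rest d 0.204 [0.6026 0.0015] [0.0011 0.0021 0.0009 0.0017]
rest both 0.2008 [0.6043 0.0014] [0.0033 0.0053 0.0037 0.0021 0.0009 0.0038 0.0021 0.0013]
board s 0.2495 [ 0.6082 -0.0659] [0.0054 0.0032 0.0041 0.0037]
board d 0.2474 [ 0.6043 -0.0633] [0.0028 0.0011 0.0018 0.0021]
board both 0.2484 [ 0.6062 -0.0646] [0.004  0.0013 0.0053 0.0051 0.0042 0.0025 0.0037 0.0006]
[[ 0.443 -0.338  0.065]
 [ 0.452  0.432  0.037]
 [ 0.664 -0.415  0.025]
 [ 0.577 -0.348  0.013]
 [ 0.723 -0.456  0.026]]
```

```bash
cat >> h.py <<'E'
from scipy.spatial.transform import Rotation as Ro
REST=np.array([.6035,.0015]);YAW=.202
def ori(yaw,phi,s=1,slant=0):
    # tool down, x along s*(rest x), then turned by phi about rest x (phi>0: points to +y_rest), slant: about board normal
    b=Ro.from_matrix(np.array([[s,0,0],[0,-s,0],[0,0,-1.]]))
    return Ro.from_euler('z',yaw)*Ro.from_euler('x',phi)*b*Ro.from_euler('y',slant)
def wrist(R,j1,A):
    C=Ro.from_euler('z',np.pi/2)
    M=(Ro.from_euler('z',j1)*Ro.from_euler('y',A)).inv()*R*C.inv()
    return M.as_euler('ZYZ')
E
python3 - <<'E'
from h import *
R=Ro.from_quat(np.roll(readout.get_state()['ee_rot'],-1)); print(wrist(R,-.121,1.781))
for s in(1,-1):
  for phi in(-30,0,30,70,90):
    for j1,A in((-.2,1.8),(-.5,2.0)):
      print(s,phi,j1,A,wrist(ori(YAW,np.radians(phi),s),j1,A).round(2))
E
```

```text
[ 2.62117255e-07  1.36228795e+00 -1.20968597e-01]
1 -30 -0.2 1.8 [-0.52  1.17  1.33]
1 -30 -0.5 2.0 [-0.53  0.86  1.16]
1 0 -0.2 1.8 [0.   1.34 1.17]
1 0 -0.5 2.0 [-0.    1.14  0.87]
1 30 -0.2 1.8 [0.48 1.56 1.11]
1 30 -0.5 2.0 [0.39 1.5  0.77]
1 70 -0.2 1.8 [1.12 1.85 1.2 ]
1 70 -0.5 2.0 [0.91 1.99 0.86]
1 90 -0.2 1.8 [1.47 1.96 1.32]
1 90 -0.5 2.0 [1.23 2.2  1.03]
-1 -30 -0.2 1.8 [-0.52  1.17 -1.81]
-1 -30 -0.5 2.0 [-0.53  0.86 -1.98]
-1 0 -0.2 1.8 [ 0.    1.34 -1.97]
-1 0 -0.5 2.0 [ 0.    1.14 -2.27]
-1 30 -0.2 1.8 [ 0.48  1.56 -2.03]
-1 30 -0.5 2.0 [ 0.39  1.5  -2.37]
-1 70 -0.2 1.8 [ 1.12  1.85 -1.94]
-1 70 -0.5 2.0 [ 0.91  1.99 -2.28]
-1 90 -0.2 1.8 [ 1.47  1.96 -1.82]
-1 90 -0.5 2.0 [ 1.23  2.2  -2.11]
```

```bash
cat >> h.py <<'E'
import json
def pose():
    s=readout.get_state();return np.array(s['position']),Ro.from_quat(np.roll(s['ee_rot'],-1))
def plan(P,R,f,n=None,p0=None,R0=None,via=None):
    p,r=pose()
    if p0 is not None:p,r=p0,R0
    ang=(r.inv()*R).magnitude();d=np.linalg.norm(P-p)
    if n is None:n=int(max(np.ceil(ang/.098),np.ceil(d/.040),1))
    ps,rs=p,r;rv=(rs.inv()*R).as_rotvec();rows=[]
    for i in range(1,n+1):
        tr=rs*Ro.from_rotvec(rv*i/n);tp=ps+(P-ps)*i/n
        if via is not None: tp=via(tr,i/n)
        w=((r.inv()*tr).as_rotvec()/.1).round(2);q=(r.inv().apply(tp-p)/.2).round(3)
        p=p+r.apply(q*.2);r=r*Ro.from_rotvec(w*.1)
        rows.append({"dp":[float(x)+0. for x in q],"delta_rot":[float(x)+0. for x in w],"fingers":f})
    for i in range(0,n,5): print(json.dumps(rows[i:i+5]))
    print('end',p.round(4),'err',((P-p)*1e3).round(1));return p,r
BY=.248;BC=np.array([.605,-.0645])
E
python3 - <<'E'
from h import *
hd=BC+np.array([np.cos(BY),np.sin(BY)])*-.097;print(hd)
p,r=plan(np.array([*hd,.22]),ori(BY,0),.5)
plan(np.array([*hd,.122]),ori(BY,0),.5,p0=p,R0=r)
E
```

```text
[ 0.51096769 -0.08831017]
[{"dp": [-0.032, -0.023, 0.03], "delta_rot": [0.0, 0.0, 0.94], "fingers": 0.5}, {"dp": [-0.033, -0.019, 0.029], "delta_rot": [0.0, 0.0, 0.95], "fingers": 0.5}, {"dp": [-0.035, -0.017, 0.03], "delta_rot": [0.0, 0.0, 0.94], "fingers": 0.5}, {"dp": [-0.037, -0.013, 0.03], "delta_rot": [0.0, 0.0, 0.95], "fingers": 0.5}, {"dp": [-0.038, -0.009, 0.03], "delta_rot": [0.0, 0.0, 0.94], "fingers": 0.5}]
[{"dp": [-0.038, -0.006, 0.029], "delta_rot": [-0.01, 0.01, 0.95], "fingers": 0.5}, {"dp": [-0.039, -0.002, 0.03], "delta_rot": [0.0, 0.0, 0.94], "fingers": 0.5}, {"dp": [-0.039, 0.001, 0.03], "delta_rot": [0.0, 0.0, 0.95], "fingers": 0.5}, {"dp": [-0.038, 0.005, 0.029], "delta_rot": [0.0, 0.0, 0.94], "fingers": 0.5}, {"dp": [-0.038, 0.009, 0.03], "delta_rot": [0.0, 0.0, 0.95], "fingers": 0.5}]
[{"dp": [-0.037, 0.012, 0.03], "delta_rot": [0.0, 0.0, 0.94], "fingers": 0.5}, {"dp": [-0.036, 0.016, 0.029], "delta_rot": [0.0, 0.0, 0.95], "fingers": 0.5}, {"dp": [-0.034, 0.019, 0.03], "delta_rot": [-0.01, 0.0, 0.94], "fingers": 0.5}, {"dp": [-0.032, 0.022, 0.03], "delta_rot": [0.0, 0.0, 0.95], "fingers": 0.5}]
end [ 0.5109 -0.0883  0.2199] err [0.1 0.  0.1]
[{"dp": [0.0, 0.0, 0.163], "delta_rot": [0.0, 0.0, 0.0], "fingers": 0.5}, {"dp": [0.0, 0.0, 0.163], "delta_rot": [0.0, 0.0, 0.0], "fingers": 0.5}, {"dp": [0.0, 0.0, 0.164], "delta_rot": [0.0, 0.0, 0.0], "fingers": 0.5}]
end [ 0.5109 -0.0884  0.1219] err [0.1 0.  0.1]
```

Emit:
servo_tool([
  {"dp": [-0.147, -0.106, 0.138], "delta_rot": [0, 0, 0], "fingers": 0.5},
  {"dp": [-0.147, -0.106, 0.138], "delta_rot": [0, 0, 0], "fingers": 0.5},
  {"dp": [-0.147, -0.106, 0.138], "delta_rot": [0, 0, 0], "fingers": 0.5},
  {"dp": [0, 0, 0], "delta_rot": [0, 0, 0.945], "fingers": 0.5},
  {"dp": [0, 0, 0], "delta_rot": [0, 0, 0.945], "fingers": 0.5},
], force=80)

```text
clock: 0.6
position: [0.5098, -0.0889, 0.2196]
ee_rot: [-0.001, 0.773, 0.635, -0.001]
contact_force: [0.9, -0.3, -0.2]
width: 0.043
gripper_force: 0.0
```

Emit:
servo_tool([
  {"dp": [0, 0, 0], "delta_rot": [0, 0, 0.945], "fingers": 0.5},
  {"dp": [0, 0, 0], "delta_rot": [0, 0, 0.945], "fingers": 0.5},
  {"dp": [0, 0, 0], "delta_rot": [0, 0, 0.945], "fingers": 0.5},
  {"dp": [0, 0, 0], "delta_rot": [0, 0, 0.945], "fingers": 0.5},
  {"dp": [0, 0, 0], "delta_rot": [0, 0, 0.945], "fingers": 0.5},
])

```text
clock: 1.1
position: [0.5111, -0.0882, 0.2207]
ee_rot: [-0.0, 0.899, 0.437, -0.0]
contact_force: [0.2, 1.2, 0.5]
width: 0.0425
gripper_force: 0.0
```

Emit:
servo_tool([
  {"dp": [0, 0, 0], "delta_rot": [0, 0, 0.945], "fingers": 0.5},
  {"dp": [0, 0, 0], "delta_rot": [0, 0, 0.945], "fingers": 0.5},
  {"dp": [0, 0, 0], "delta_rot": [0, 0, 0.945], "fingers": 0.5},
  {"dp": [0, 0, 0], "delta_rot": [0, 0, 0.945], "fingers": 0.5},
  {"dp": [0, 0, 0], "delta_rot": [0, 0, 0.945], "fingers": 0.5},
])

```text
clock: 1.6
position: [0.5112, -0.0881, 0.2207]
ee_rot: [-0.0, 0.977, 0.215, -0.0]
contact_force: [-0.2, -0.1, -0.6]
width: 0.0429
gripper_force: 0.0
```

Emit:
servo_tool([
  {"dp": [0, 0, 0], "delta_rot": [0, 0, 0.945], "fingers": 0.5},
  {"dp": [0, 0, 0], "delta_rot": [0, 0, 0.945], "fingers": 0.5},
])

```text
clock: 1.8
position: [0.5111, -0.0881, 0.2207]
ee_rot: [-0.0, 0.993, 0.122, -0.0]
contact_force: [-0.1, 0.5, 0.3]
width: 0.0427
gripper_force: 0.0
```

```bash
python3 - <<'E'
from h import *
p,r=pose();s=readout.get_state();print(s['qpos'].round(3),s['width'],p)
im,d=save('wrist','w1')
print(imaging.calibration('wrist')['hand_eye'])
np.savez('pics/w1p.npz',p=p,q=r.as_quat())
print(plan(np.array([.511,-.0883,.122]),ori(BY,0),.5))
E
```

```text
[-0.305  0.255  1.755 -0.     1.133  1.022] 0.042678130779297795 [ 0.51114507 -0.08813169  0.22071509]
[[ 1.27308873e-04 -9.54726934e-01 -2.97483553e-01  7.71423475e-02]
 [ 9.99999164e-01 -2.61185731e-04  1.26618704e-03  1.46362070e-03]
 [-1.28656133e-03 -2.97483466e-01  9.54726103e-01 -6.97509023e-02]
 [ 0.00000000e+00  0.00000000e+00  0.00000000e+00  1.00000000e+00]]
[{"dp": [0.0, 0.0, 0.165], "delta_rot": [0.0, 0.0, -0.02], "fingers": 0.5}, {"dp": [0.0, 0.001, 0.164], "delta_rot": [0.0, 0.01, -0.02], "fingers": 0.5}, {"dp": [-0.001, 0.0, 0.165], "delta_rot": [0.0, 0.0, -0.02], "fingers": 0.5}]
end [ 0.5109 -0.0883  0.1219] err [0.1 0.  0.1]
(array([ 0.51094468, -0.0883363 ,  0.12191824]), Rotation.from_matrix(array([[ 9.69510220e-01,  2.45050848e-01,  1.23192977e-04],
                            [ 2.45050757e-01, -9.69510117e-01,  5.09799592e-04],
                            [ 2.44363660e-04, -4.64067383e-04, -9.99999862e-01]])))
```

View pics/w1.png

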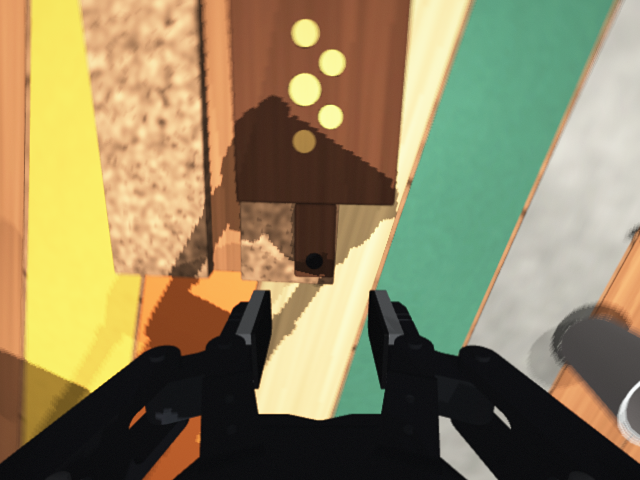

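The wrist view shows the handle between u=295 and u=337, with its end at about v=275. The blade shoulder corners are at (237,202) and (395,203), and the +y bed's end corners are at (118,272) and (210,275).

```bash
cat >> h.py <<'E'
def wray(uv,h,p,r):
    c=imaging.calibration('wrist');K=np.array(c['intrinsics']);T=np.array(c['hand_eye'])
    n=cv2.undistortPoints(np.array(uv,float).reshape(-1,1,2),K,np.array(c['dist'])).reshape(-1,2)
    o=p+r.apply(T[:3,3]);ds=r.apply((T[:3,:3]@np.c_[n,np.ones(len(n))].T).T)
    return o+ds*((h-o[2])/ds[:,2])[:,None]
def torest(w): return Ro.from_euler('z',-YAW).apply(np.c_[w[:,:2]-REST,w[:,2]])
E
python3 - <<'E'
from h import *
z=np.load('pics/w1p.npz');p=z['p'];r=Ro.from_quat(z['q'])
b=wray([(237,202),(395,203),(296,275),(334,275)],.059,p,r);print(b.round(4));print('tool frame',r.inv().apply(b-p).round(4)[:,:2])
e=wray([(118,272),(210,275),(207,150),(88,60)],.045,p,r);print(e.round(4),torest(e).round(4))
print(np.arctan2(*(e[1]-e[2])[1::-1]),np.arctan2(*(b[0]-b[1])[1::-1])-np.pi/2)
E
```

```text
[[ 0.5278 -0.0297  0.059 ]
 [ 0.5524 -0.1311  0.059 ]
 [ 0.4864 -0.0791  0.059 ]
 [ 0.4929 -0.105   0.059 ]]
tool frame [[ 0.0304 -0.0526]
 [ 0.0297  0.0517]
 [-0.0217 -0.0147]
 [-0.0217  0.0121]]
[[ 0.451   0.049   0.045 ]
 [ 0.4649 -0.0174  0.045 ]
 [ 0.5543 -0.0017  0.045 ]
 [ 0.5902  0.0779  0.045 ]] [[-0.1399  0.0772  0.045 ]
 [-0.1396  0.0093  0.045 ]
 [-0.0488  0.0068  0.045 ]
 [ 0.0023  0.0775  0.045 ]]
-2.9672658725487517 0.23742590205505443
```

Emit:
servo_tool([
  {"dp": [0, 0, 0.17], "delta_rot": [0, 0, 0], "fingers": 0.5},
  {"dp": [0, 0, 0.17], "delta_rot": [0, 0, 0], "fingers": 0.5},
  {"dp": [0, 0, 0.1], "delta_rot": [0, 0, 0], "fingers": 0.5},
  {"dp": [0, 0, 0.06], "delta_rot": [0, 0, 0], "fingers": 0.5},
  {"dp": [0, 0, 0], "delta_rot": [0, 0, 0], "fingers": 0.5},
])

```text
clock: 2.35
position: [0.5105, -0.0879, 0.1196]
ee_rot: [-0.001, 0.992, 0.124, -0.002]
contact_force: [0.8, 1.1, 1.0]
width: 0.0429
gripper_force: 0.0
```

Emit:
servo_tool([
  {"dp": [0, 0, 0], "delta_rot": [0, 0, 0], "fingers": 0.2},
  {"dp": [0, 0, 0], "delta_rot": [0, 0, 0], "fingers": 0.2},
  {"dp": [0, 0, 0], "delta_rot": [0, 0, 0], "fingers": 0.2},
  {"dp": [0, 0, 0], "delta_rot": [0, 0, 0], "fingers": 0.2},
  {"dp": [0, 0, 0], "delta_rot": [0, 0, 0], "fingers": 0.2},
], force=80)

```text
clock: 2.85
position: [0.512, -0.0883, 0.1221]
ee_rot: [0.0, 0.992, 0.124, 0.001]
contact_force: [-0.3, 1.7, 5.9]
width: 0.0258
gripper_force: 79.6
```

```bash
sed -i 's/^REST=.*/REST=np.array([.608,-.0006]);YAW=.202/' h.py; cat >> h.py <<'E'
C0=np.array([.100,0,.0695])
def w(x,y,z): return np.r_[REST+Ro.from_euler('z',YAW).as_matrix()[:2,:2]@[x,y],z]
E
python3 - <<'E'
from h import *
p,r=pose();print(p,r.as_matrix().round(3))
p=p+[0,0,.08]
c0=p+r.apply(C0);c1=w(.015,.012,.160);R=ori(YAW,np.radians(72))
p,r=plan(c1-R.apply(C0),R,.2,p0=p,R0=r,via=lambda tr,s:(c0+(c1-c0)*s)-tr.apply(C0))
print(p)
E
```

```text
[ 0.51204272 -0.08831126  0.1221076 ] [[ 0.969  0.245  0.002]
 [ 0.245 -0.969 -0.001]
 [ 0.002  0.001 -1.   ]]
[{"dp": [0.011, 0.004, -0.008], "delta_rot": [0.97, 0.02, 0.03], "fingers": 0.2}, {"dp": [0.01, 0.003, -0.005], "delta_rot": [0.96, 0.02, 0.03], "fingers": 0.2}, {"dp": [0.011, 0.002, -0.002], "delta_rot": [0.97, 0.02, 0.03], "fingers": 0.2}, {"dp": [0.011, 0.002, 0.0], "delta_rot": [0.97, 0.02, 0.04], "fingers": 0.2}, {"dp": [0.01, 0.002, 0.004], "delta_rot": [0.97, 0.02, 0.03], "fingers": 0.2}]
[{"dp": [0.01, 0.002, 0.006], "delta_rot": [0.96, 0.02, 0.03], "fingers": 0.2}, {"dp": [0.011, 0.003, 0.01], "delta_rot": [0.97, 0.03, 0.03], "fingers": 0.2}, {"dp": [0.01, 0.003, 0.012], "delta_rot": [0.97, 0.02, 0.03], "fingers": 0.2}, {"dp": [0.01, 0.005, 0.015], "delta_rot": [0.96, 0.02, 0.03], "fingers": 0.2}, {"dp": [0.01, 0.005, 0.018], "delta_rot": [0.97, 0.02, 0.03], "fingers": 0.2}]
[{"dp": [0.009, 0.008, 0.02], "delta_rot": [0.97, 0.02, 0.04], "fingers": 0.2}, {"dp": [0.01, 0.009, 0.022], "delta_rot": [0.97, 0.02, 0.03], "fingers": 0.2}, {"dp": [0.01, 0.011, 0.025], "delta_rot": [0.96, 0.02, 0.03], "fingers": 0.2}]
end [ 0.5356 -0.0706  0.1814] err [-0.1 -0.1  0.1]
[ 0.5356447  -0.07059222  0.18136652]
```

Emit:
servo_tool([
  {"dp": [0, 0, -0.05], "delta_rot": [0, 0, 0], "fingers": 0.2},
  {"dp": [0, 0, -0.1], "delta_rot": [0, 0, 0], "fingers": 0.2},
  {"dp": [0, 0, -0.15], "delta_rot": [0, 0, 0], "fingers": 0.2},
  {"dp": [0, 0, -0.1], "delta_rot": [0, 0, 0], "fingers": 0.2},
  {"dp": [0, 0, 0], "delta_rot": [0, 0, 0], "fingers": 0.2},
])

```text
clock: 3.35
position: [0.513, -0.0888, 0.2041]
ee_rot: [0.001, 0.992, 0.124, 0.003]
contact_force: [1.2, 0.2, 0.3]
width: 0.0251
gripper_force: 78.9
```

Emit:
servo_tool([
  {"dp": [0.01, 0.004, -0.008], "delta_rot": [0.97, 0.02, 0.03], "fingers": 0.2},
  {"dp": [0.01, 0.003, -0.005], "delta_rot": [0.97, 0.02, 0.03], "fingers": 0.2},
  {"dp": [0.01, 0.002, -0.002], "delta_rot": [0.97, 0.02, 0.03], "fingers": 0.2},
  {"dp": [0.01, 0.002, 0.0], "delta_rot": [0.97, 0.02, 0.03], "fingers": 0.2},
  {"dp": [0.01, 0.002, 0.004], "delta_rot": [0.97, 0.02, 0.03], "fingers": 0.2},
])

```text
clock: 3.85
position: [0.5214, -0.0884, 0.2021]
ee_rot: [-0.241, 0.964, 0.112, -0.025]
contact_force: [0.1, 0.3, -1.8]
width: 0.0257
gripper_force: 79.0
```

Emit:
servo_tool([
  {"dp": [0.01, 0.002, 0.006], "delta_rot": [0.97, 0.02, 0.03], "fingers": 0.2},
  {"dp": [0.01, 0.003, 0.01], "delta_rot": [0.97, 0.02, 0.03], "fingers": 0.2},
  {"dp": [0.01, 0.003, 0.012], "delta_rot": [0.97, 0.02, 0.03], "fingers": 0.2},
  {"dp": [0.01, 0.005, 0.015], "delta_rot": [0.97, 0.02, 0.03], "fingers": 0.2},
  {"dp": [0.01, 0.005, 0.018], "delta_rot": [0.97, 0.02, 0.03], "fingers": 0.2},
])

```text
clock: 4.35
position: [0.5303, -0.0812, 0.1901]
ee_rot: [-0.465, 0.879, 0.094, -0.049]
contact_force: [-0.2, 0.2, -1.9]
width: 0.0255
gripper_force: 79.0
```

Emit:
servo_tool([
  {"dp": [0.01, 0.008, 0.02], "delta_rot": [0.97, 0.02, 0.03], "fingers": 0.2},
  {"dp": [0.01, 0.009, 0.022], "delta_rot": [0.97, 0.02, 0.03], "fingers": 0.2},
  {"dp": [0.01, 0.011, 0.025], "delta_rot": [0.95, 0.02, 0.03], "fingers": 0.2},
  {"dp": [0, 0, 0], "delta_rot": [0, 0, 0], "fingers": 0.2},
  {"dp": [0, 0, 0], "delta_rot": [0, 0, 0], "fingers": 0.2},
])

```text
clock: 4.85
position: [0.5342, -0.0707, 0.1791]
ee_rot: [-0.585, 0.804, 0.081, -0.061]
contact_force: [0.1, -0.5, -1.5]
width: 0.0254
gripper_force: 79.1
```

```bash
python3 - <<'E'
from h import *
p,r=pose();s=readout.get_state();print(s['qpos'].round(3),p,s['contact_force'],(r.inv()*ori(YAW,np.radians(72))).as_rotvec())
a,_=save('scene','s2');b,_=save('side','d2')
A=cv2.resize(a[150:320,230:430],(400,340),interpolation=2);B=cv2.resize(b[130:300,200:400],(400,340),interpolation=2)
cv2.imwrite('pics/c2.png',np.hstack([A,B])[:,:,::-1])
R=ori(YAW,np.radians(72));P=w(.015,.012,.086)-R.apply(C0);plan(P,R,.2,n=5)
E
```

```text
[-0.627  0.73   1.613  0.733  1.864  0.532] [ 0.53422291 -0.07069139  0.17909556] [ 0.05349261 -0.52140286 -1.50318006] [-0.00158444  0.00290892 -0.0031997 ]
[{"dp": [0.001, 0.07, 0.022], "delta_rot": [0.0, 0.01, 0.0], "fingers": 0.2}, {"dp": [0.001, 0.069, 0.023], "delta_rot": [0.0, 0.0, 0.0], "fingers": 0.2}, {"dp": [0.002, 0.07, 0.022], "delta_rot": [0.0, 0.01, 0.0], "fingers": 0.2}, {"dp": [0.001, 0.07, 0.022], "delta_rot": [0.0, 0.0, -0.01], "fingers": 0.2}, {"dp": [0.001, 0.069, 0.022], "delta_rot": [0.0, 0.01, 0.0], "fingers": 0.2}]
end [ 0.5356 -0.0707  0.1076] err [-0.   0.  -0.1]
```

View pics/c2.png

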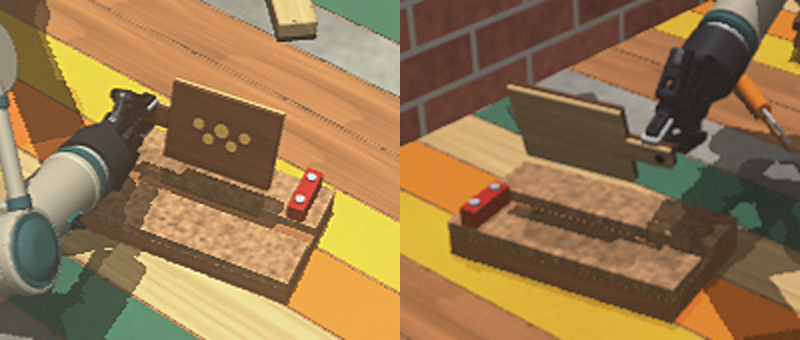

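The board is held upright, dark face towards -y. In the scene half its dark-face corners are at about (175,80), (285,115), (270,190) and (165,155). In the side half the raw face shows corners at (507,85), (632,118) and (525,150).

```bash
python3 - <<'E'
from h import *
p,r=pose();b0=p+r.apply(C0)
def proj(n,X):
    c=imaging.calibration(n);return cv2.projectPoints(np.array(X),cv2.Rodrigues(np.array(c['R']))[0],np.array(c['t']),np.array(c['intrinsics']),np.array(c['dist']))[0].reshape(-1,2).round(1)
f=lambda x,y,z:b0+r.apply([x,-y,-z])  # board y=-tool y, board z=-tool z
print('scene',proj('scene',[f(-.07,.0525,.007),f(.07,.0525,.007),f(.07,-.0525,.007),f(-.07,-.0525,.007)]).tolist(),'obs 317.5,190 372.5,207.5 365,245 312.5,227.5')
print('side',proj('side',[f(.07,.0525,-.007),f(-.07,.0525,-.007),f(.07,-.0525,-.007)]).tolist(),'obs 253.5,172.5 316,189 262.5,205')
print('slot scene',proj('scene',[w(.145,.012,.045),w(.145,-.012,.045),w(.145,.082,.045),w(.145,-.082,.045),w(.123,.012,.045)]).tolist(),'side',proj('side',[w(.145,.082,.045),w(-.145,.082,.045),w(-.145,.012,.045)]).tolist())
E
```

```text
scene [[316.6, 190.2], [371.3, 208.3], [363.5, 246.1], [311.0, 227.7]] obs 317.5,190 372.5,207.5 365,245 312.5,227.5
side [[251.5, 173.4], [307.8, 186.9], [262.3, 207.6]] obs 253.5,172.5 316,189 262.5,205
slot scene [[388.2, 265.5], [384.7, 272.4], [398.0, 246.2], [374.1, 293.3], [380.0, 262.5]] side [[222.5, 239.9], [334.9, 273.9], [349.7, 257.7]]
```

Emit:
servo_tool([
  {"dp": [0.001, 0.07, 0.022], "delta_rot": [0, 0, 0], "fingers": 0.2},
  {"dp": [0.001, 0.07, 0.022], "delta_rot": [0, 0, 0], "fingers": 0.2},
  {"dp": [0.001, 0.07, 0.022], "delta_rot": [0, 0, 0], "fingers": 0.2},
  {"dp": [0.001, 0.06, 0.019], "delta_rot": [0, 0, 0], "fingers": 0.2},
  {"dp": [0, 0.03, 0.01], "delta_rot": [0, 0, 0], "fingers": 0.2},
])

```text
clock: 5.45
position: [0.5348, -0.0706, 0.1156]
ee_rot: [-0.586, 0.804, 0.081, -0.061]
contact_force: [0.3, -0.2, -1.7]
width: 0.0255
gripper_force: 79.1
```

Emit:
servo_tool([
  {"dp": [0, 0.025, 0.008], "delta_rot": [0, 0, 0], "fingers": 0.2},
  {"dp": [0, 0.01, 0.003], "delta_rot": [0, 0, 0], "fingers": 0.2},
  {"dp": [0, 0, 0], "delta_rot": [0, 0, 0], "fingers": 0.2},
  {"dp": [0, 0, 0], "delta_rot": [0, 0, 0], "fingers": 0.2},
])

```text
clock: 5.85
position: [0.5345, -0.0704, 0.1132]
ee_rot: [-0.589, 0.802, 0.083, -0.061]
contact_force: [-1.8, -1.4, 8.6]
width: 0.0258
gripper_force: 79.7
```

```bash
python3 - <<'E'
from h import *
p,r=pose();c=p+r.apply(C0);print('board centre rest',torest(c[None]).round(4),readout.get_state()['contact_force'],readout.get_state()['moment'])
E
```

```text
board centre rest [[0.0138 0.013  0.0923]] [-1.78815335 -1.41501006  8.55394621] [0.59555151 0.08251892 0.3281395 ]
```

Emit:
servo_tool([
  {"dp": [0, -0.02, -0.006], "delta_rot": [0, 0, 0], "fingers": 0.2},
  {"dp": [0, -0.015, -0.005], "delta_rot": [0, 0, 0], "fingers": 0.2},
  {"dp": [0, -0.006, 0.019], "delta_rot": [0, 0, 0], "fingers": 0.2},
  {"dp": [0, 0.025, 0.008], "delta_rot": [0, 0, 0], "fingers": 0.2},
  {"dp": [0, 0, 0], "delta_rot": [0, 0, 0], "fingers": 0.2},
])

```text
clock: 6.35
position: [0.5341, -0.0666, 0.1112]
ee_rot: [-0.586, 0.804, 0.082, -0.061]
contact_force: [-1.2, -0.2, -1.7]
width: 0.0256
gripper_force: 79.2
```

Emit:
servo_tool([
  {"dp": [0, 0.015, 0.005], "delta_rot": [0, 0, 0], "fingers": 0.2},
  {"dp": [0, 0, 0], "delta_rot": [0, 0, 0], "fingers": 0.2},
])

```text
clock: 6.55
position: [0.5342, -0.0667, 0.1084]
ee_rot: [-0.586, 0.804, 0.082, -0.061]
contact_force: [0.1, 0.0, -0.9]
width: 0.0256
gripper_force: 79.2
```

Emit:
servo_tool([
  {"dp": [0, 0.015, 0.005], "delta_rot": [0, 0, 0], "fingers": 0.2},
  {"dp": [0, 0, 0], "delta_rot": [0, 0, 0], "fingers": 0.2},
])

```text
clock: 6.75
position: [0.5342, -0.0668, 0.1054]
ee_rot: [-0.586, 0.804, 0.082, -0.061]
contact_force: [-0.3, 0.5, -1.8]
width: 0.0254
gripper_force: 79.2
```

```bash
python3 - <<'E'
from h import *
p,r=pose();c=p+r.apply(C0);print('board centre rest',torest(c[None]).round(4),readout.get_state()['contact_force'],readout.get_state()['moment'])
b,_=save('side','d3');a,_=save('scene','s3')
A=cv2.resize(a[190:310,260:410],(400,320),interpolation=2);B=cv2.resize(b[160:280,220:370],(400,320),interpolation=2)
cv2.imwrite('pics/c3.png',np.hstack([A,B])[:,:,::-1])
E
```

```text
board centre rest [[0.0143 0.0163 0.0839]] [-0.25919867  0.54364538 -1.77478571] [-0.71706615 -0.03001613 -0.02088601]
```

View pics/c3.png

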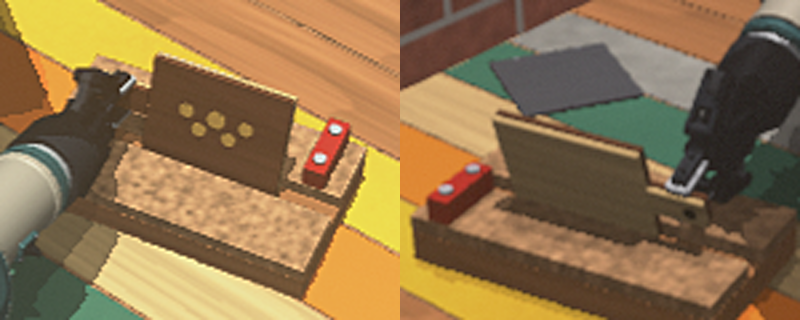

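Both halves show the board's lower edge inside the slot. I'll lower it a little more and then release.

Emit:
servo_tool([
  {"dp": [0, 0.008, 0.003], "delta_rot": [0, 0, 0], "fingers": 0.2},
  {"dp": [0, 0, 0], "delta_rot": [0, 0, 0], "fingers": 0.2},
])

```text
clock: 7.05
position: [0.5342, -0.0667, 0.104]
ee_rot: [-0.586, 0.804, 0.082, -0.061]
contact_force: [0.3, -0.1, -2.6]
width: 0.0254
gripper_force: 79.2
```

Emit:
servo_tool([
  {"dp": [0, 0.008, 0.003], "delta_rot": [0, 0, 0], "fingers": 0.2},
  {"dp": [0, 0, 0], "delta_rot": [0, 0, 0], "fingers": 0.2},
])

```text
clock: 7.25
position: [0.5341, -0.0666, 0.1031]
ee_rot: [-0.586, 0.804, 0.082, -0.061]
contact_force: [-0.4, -0.1, 0.5]
width: 0.0255
gripper_force: 79.4
```

Emit:
servo_tool([
  {"dp": [0, 0, 0], "delta_rot": [0, 0, 0], "fingers": 0.45},
  {"dp": [0, 0, 0], "delta_rot": [0, 0, 0], "fingers": 0.45},
  {"dp": [0, 0, 0], "delta_rot": [0, 0, 0], "fingers": 0.45},
  {"dp": [0, 0, -0.03], "delta_rot": [0, 0, 0], "fingers": 0.45},
  {"dp": [0, 0, -0.07], "delta_rot": [0, 0, 0], "fingers": 0.45},
])

```text
clock: 7.75
position: [0.5379, -0.0851, 0.1087]
ee_rot: [-0.586, 0.804, 0.082, -0.061]
contact_force: [-0.2, 0.3, 0.0]
width: 0.038
gripper_force: 0.0
```

Emit:
servo_tool([
  {"dp": [0, 0, -0.15], "delta_rot": [0, 0, 0], "fingers": 0.45},
  {"dp": [0, 0, -0.2], "delta_rot": [0, 0, 0], "fingers": 0.45},
  {"dp": [0, 0, -0.05], "delta_rot": [0, 0, 0], "fingers": 0.45},
  {"dp": [0, 0, 0], "delta_rot": [0, 0, 0], "fingers": 0.45},
])

```text
clock: 8.15
position: [0.5541, -0.1622, 0.1333]
ee_rot: [-0.585, 0.805, 0.081, -0.059]
contact_force: [-0.4, 0.3, 0.0]
width: 0.0384
gripper_force: 0.0
```

```bash
python3 - <<'E'
from h import *
b,d=save('side','d4');a,_=save('scene','s4');print(pose()[0])
A=cv2.resize(a[190:310,260:410],(400,320),interpolation=2);B=cv2.resize(b[160:280,220:370],(400,320),interpolation=2)
cv2.imwrite('pics/c4.png',np.hstack([A,B])[:,:,::-1])
E
```

```text
[ 0.55326392 -0.15968185  0.13291504]
```

View pics/c4.png

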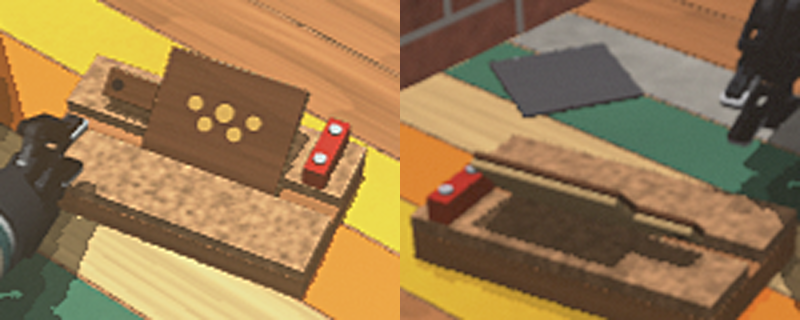

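The board stands in the slot leaning towards +y. In the scene half its dark-face corners are at (172,48), (308,93), (280,192) and (145,148). I'll fit a plane to the depth inside them.

```bash
python3 - <<'E'
from h import *
d=np.load('pics/s4.npy')
c=np.array([(172,48),(308,93),(280,192),(145,148)])/np.array([400/150,320/120])+[260,190]
m=np.zeros((480,640),np.uint8);cc=c.mean(0)+(c-c.mean(0))*.8
cv2.fillPoly(m,[cc.round().astype(int)],1);v,u=np.nonzero(m)
X=torest(px2w('scene',d,list(zip(u,v)),0));X=X[np.isfinite(X).all(1)]
q=X.mean(0);n=np.linalg.svd(X-q)[2][2];n*=np.sign(-n[1]);res=(X-q)@n;X=X[abs(res)<.006];q=X.mean(0);n=np.linalg.svd(X-q)[2][2];n*=np.sign(-n[1])
print('normal',n,'phi',np.degrees(np.arctan2(-n[1],n[2])),'yaw',np.arctan2(n[0],-n[1]),q,res.std())
# corners: rays onto plane
K=imaging.calibration('scene');Rm=np.array(K['R']);o=-Rm.T@np.array(K['t'])
nn=cv2.undistortPoints(c.reshape(-1,1,2),np.array(K['intrinsics']),np.array(K['dist'])).reshape(-1,2)
dw=(Rm.T@np.c_[nn,np.ones(4)].T).T;o=torest(o[None])[0];dw=Ro.from_euler('z',-YAW).apply(dw)
P=o+dw*(((q-o)@n)/(dw@n))[:,None];print(P.round(4));print('centre',(P.mean(0)-.007*n).round(4))
E
```

```text
normal [-0.0009702  -0.70715794  0.70705496] phi 45.004172064113 yaw -0.0013719743189887711 [0.01765958 0.03027915 0.07906184] 0.003098973287642327
[[-0.0545  0.0642  0.1129]
 [ 0.0847  0.0648  0.1137]
 [ 0.0889 -0.003   0.0458]
 [-0.0496 -0.0059  0.0428]]
centre [0.0174 0.035  0.0738]
```

```bash
python3 - <<'E'
from h import *
p,r=pose();a=p+[0,0,.14];p,r=plan(a,r,.4,p0=p,R0=r)
R=ori(YAW,np.radians(-45))
p,r=plan(w(.005,.140,.26),R,.4,p0=p,R0=r)
p,r=plan(w(.005,.140,.187),R,.4,p0=p,R0=r)
print(wrist(R,.2,1.8),wrist(R,.1,2.1))
E
```

```text
[{"dp": [0.0, -0.167, -0.054], "delta_rot": [0.0, 0.0, 0.0], "fingers": 0.4}, {"dp": [-0.001, -0.166, -0.053], "delta_rot": [0.0, 0.0, 0.0], "fingers": 0.4}, {"dp": [0.0, -0.167, -0.054], "delta_rot": [0.0, 0.0, 0.0], "fingers": 0.4}, {"dp": [-0.001, -0.166, -0.053], "delta_rot": [0.0, 0.0, 0.0], "fingers": 0.4}]
end [ 0.5532 -0.1597  0.2728] err [ 0.1 -0.   0.1]
[{"dp": [0.022, -0.018, 0.065], "delta_rot": [-0.97, 0.0, 0.0], "fingers": 0.4}, {"dp": [0.021, -0.024, 0.064], "delta_rot": [-0.98, 0.0, 0.0], "fingers": 0.4}, {"dp": [0.022, -0.03, 0.061], "delta_rot": [-0.97, 0.0, 0.0], "fingers": 0.4}, {"dp": [0.022, -0.036, 0.057], "delta_rot": [-0.98, 0.01, 0.0], "fingers": 0.4}, {"dp": [0.021, -0.042, 0.054], "delta_rot": [-0.97, 0.0, 0.0], "fingers": 0.4}]
[{"dp": [0.022, -0.046, 0.049], "delta_rot": [-0.97, 0.0, 0.0], "fingers": 0.4}, {"dp": [0.022, -0.051, 0.045], "delta_rot": [-0.98, 0.0, 0.0], "fingers": 0.4}, {"dp": [0.021, -0.055, 0.04], "delta_rot": [-0.97, 0.0, 0.0], "fingers": 0.4}, {"dp": [0.022, -0.059, 0.034], "delta_rot": [-0.98, 0.0, 0.01], "fingers": 0.4}, {"dp": [0.02
[... 577 characters left out ...]
.017], "delta_rot": [-0.98, 0.01, 0.0], "fingers": 0.4}, {"dp": [0.021, -0.063, -0.024], "delta_rot": [-0.97, 0.0, 0.0], "fingers": 0.4}, {"dp": [0.022, -0.062, -0.029], "delta_rot": [-0.97, 0.0, 0.0], "fingers": 0.4}, {"dp": [0.021, -0.058, -0.035], "delta_rot": [-0.98, 0.0, 0.0], "fingers": 0.4}]
[{"dp": [0.022, -0.054, -0.041], "delta_rot": [-0.97, 0.0, 0.0], "fingers": 0.4}]
end [0.5848 0.1376 0.26  ] err [-0. -0.  0.]
[{"dp": [0.0, -0.129, 0.129], "delta_rot": [0.0, 0.0, 0.0], "fingers": 0.4}, {"dp": [0.0, -0.129, 0.129], "delta_rot": [0.0, 0.0, 0.0], "fingers": 0.4}]
end [0.5848 0.1376 0.187 ] err [-0. -0. -0.]
[-0.7988791   1.40804542  1.7329175 ] [-0.88634771  1.13830825  1.90152071]
```

Emit:
servo_tool([
  {"dp": [0, -0.167, -0.054], "delta_rot": [0, 0, 0], "fingers": 0.4},
  {"dp": [0, -0.167, -0.054], "delta_rot": [0, 0, 0], "fingers": 0.4},
  {"dp": [0, -0.167, -0.054], "delta_rot": [0, 0, 0], "fingers": 0.4},
  {"dp": [0, -0.167, -0.054], "delta_rot": [0, 0, 0], "fingers": 0.4},
])

```text
clock: 8.65
position: [0.5533, -0.1583, 0.2744]
ee_rot: [-0.586, 0.803, 0.082, -0.062]
contact_force: [0.8, 0.0, -0.3]
width: 0.0339
gripper_force: 0.0
```

Emit:
servo_tool([
  {"dp": [0.022, -0.018, 0.065], "delta_rot": [-0.97, 0, 0], "fingers": 0.4},
  {"dp": [0.022, -0.024, 0.064], "delta_rot": [-0.97, 0, 0], "fingers": 0.4},
  {"dp": [0.022, -0.03, 0.061], "delta_rot": [-0.97, 0, 0], "fingers": 0.4},
  {"dp": [0.022, -0.036, 0.057], "delta_rot": [-0.97, 0, 0], "fingers": 0.4},
  {"dp": [0.022, -0.042, 0.054], "delta_rot": [-0.97, 0, 0], "fingers": 0.4},
])

```text
clock: 9.15
position: [0.5608, -0.0872, 0.2701]
ee_rot: [-0.374, 0.922, 0.094, -0.04]
contact_force: [-0.4, 0.3, -0.6]
width: 0.0342
gripper_force: 0.0
```

Emit:
servo_tool([
  {"dp": [0.022, -0.046, 0.049], "delta_rot": [-0.97, 0, 0], "fingers": 0.4},
  {"dp": [0.022, -0.051, 0.045], "delta_rot": [-0.97, 0, 0], "fingers": 0.4},
  {"dp": [0.022, -0.055, 0.04], "delta_rot": [-0.97, 0, 0], "fingers": 0.4},
  {"dp": [0.022, -0.059, 0.034], "delta_rot": [-0.97, 0, 0], "fingers": 0.4},
  {"dp": [0.022, -0.062, 0.028], "delta_rot": [-0.97, 0, 0], "fingers": 0.4},
])

```text
clock: 9.65
position: [0.5681, -0.0163, 0.267]
ee_rot: [-0.142, 0.985, 0.101, -0.016]
contact_force: [0.0, -0.0, -0.0]
width: 0.034
gripper_force: 0.0
```

Emit:
servo_tool([
  {"dp": [0.022, -0.064, 0.022], "delta_rot": [-0.97, 0, 0], "fingers": 0.4},
  {"dp": [0.022, -0.066, 0.016], "delta_rot": [-0.97, 0, 0], "fingers": 0.4},
  {"dp": [0.022, -0.067, 0.009], "delta_rot": [-0.97, 0, 0], "fingers": 0.4},
  {"dp": [0.022, -0.068, 0.002], "delta_rot": [-0.97, 0, 0], "fingers": 0.4},
  {"dp": [0.022, -0.068, -0.004], "delta_rot": [-0.97, 0, 0], "fingers": 0.4},
])

```text
clock: 10.15
position: [0.5755, 0.0543, 0.2643]
ee_rot: [0.099, 0.99, 0.102, 0.009]
contact_force: [0.4, 0.3, -0.6]
width: 0.034
gripper_force: 0.0
```

Emit:
servo_tool([
  {"dp": [0.022, -0.067, -0.01], "delta_rot": [-0.97, 0, 0], "fingers": 0.4},
  {"dp": [0.022, -0.066, -0.017], "delta_rot": [-0.97, 0, 0], "fingers": 0.4},
  {"dp": [0.022, -0.063, -0.024], "delta_rot": [-0.97, 0, 0], "fingers": 0.4},
  {"dp": [0.022, -0.062, -0.029], "delta_rot": [-0.97, 0, 0], "fingers": 0.4},
  {"dp": [0.022, -0.058, -0.035], "delta_rot": [-0.97, 0, 0], "fingers": 0.4},
])

```text
clock: 10.65
position: [0.5834, 0.1251, 0.2615]
ee_rot: [0.334, 0.937, 0.097, 0.033]
contact_force: [0.2, -0.7, -0.3]
width: 0.0341
gripper_force: 0.0
```

Emit:
servo_tool([
  {"dp": [0.022, -0.054, -0.041], "delta_rot": [-0.97, 0, 0], "fingers": 0.4},
  {"dp": [0, 0, 0], "delta_rot": [0, 0, 0], "fingers": 0.4},
  {"dp": [0, 0, 0], "delta_rot": [0, 0, 0], "fingers": 0.4},
])

```text
clock: 10.95
position: [0.5854, 0.1385, 0.2605]
ee_rot: [0.377, 0.92, 0.096, 0.037]
contact_force: [-0.4, -0.6, -0.3]
width: 0.0338
gripper_force: 0.0
```

```bash
python3 - <<'E'
from h import *
p,r=pose();s=readout.get_state();print(s['qpos'].round(3),p,torest(p[None]))
R=ori(YAW,np.radians(-45));print((r.inv()*R).as_rotvec())
p,r=plan(w(.005,.140,.187),R,.4,p0=p,R0=r)
p,r=plan(w(.005,.0907,.1372),R,.4,p0=p,R0=r)
E
```

```text
[ 0.449  0.463  1.542 -0.757  1.427  2.039] [0.58540593 0.13850512 0.26051237] [[0.00577386 0.14080977 0.26051237]]
[-0.0082418   0.00076084  0.00650913]
[{"dp": [-0.001, -0.127, 0.132], "delta_rot": [-0.04, 0.0, 0.03], "fingers": 0.4}, {"dp": [-0.001, -0.128, 0.132], "delta_rot": [-0.04, 0.01, 0.04], "fingers": 0.4}]
end [0.5849 0.1376 0.1871] err [-0.1 -0.  -0.1]
[{"dp": [0.0, -0.001, 0.175], "delta_rot": [0.0, 0.0, 0.0], "fingers": 0.4}, {"dp": [0.0, -0.001, 0.176], "delta_rot": [0.0, 0.0, 0.0], "fingers": 0.4}]
end [0.5948 0.0892 0.1372] err [-0.1  0.   0. ]
```

Emit:
servo_tool([
  {"dp": [-0.001, -0.128, 0.132], "delta_rot": [-0.04, 0, 0.03], "fingers": 0.4},
  {"dp": [-0.001, -0.128, 0.132], "delta_rot": [-0.04, 0, 0.03], "fingers": 0.4},
  {"dp": [0, 0, 0.05], "delta_rot": [0, 0, 0], "fingers": 0.4},
  {"dp": [0, 0, 0.06], "delta_rot": [0, 0, 0], "fingers": 0.4},
  {"dp": [0, 0, 0.06], "delta_rot": [0, 0, 0], "fingers": 0.4},
])

```text
clock: 11.45
position: [0.592, 0.1119, 0.1654]
ee_rot: [0.381, 0.919, 0.091, 0.04]
contact_force: [0.1, -0.7, 0.6]
width: 0.0346
gripper_force: 0.0
```

Emit:
servo_tool([
  {"dp": [0, 0, 0.06], "delta_rot": [0, 0, 0], "fingers": 0.4},
  {"dp": [0, 0, 0.06], "delta_rot": [0, 0, 0], "fingers": 0.4},
  {"dp": [0, 0, 0.06], "delta_rot": [0, 0, 0], "fingers": 0.4},
  {"dp": [0, 0, 0], "delta_rot": [0, 0, 0], "fingers": 0.4},
])

```text
clock: 11.85
position: [0.5958, 0.087, 0.1375]
ee_rot: [0.381, 0.919, 0.091, 0.038]
contact_force: [-0.5, 0.8, -0.4]
width: 0.0344
gripper_force: 0.0
```

```bash
python3 - <<'E'
from h import *
p,r=pose();print(torest(p[None]),readout.get_state()['contact_force'])
a,_=save('scene','s5');b,_=save('side','d5');c,_=save('wrist','w5')
A=cv2.resize(a[190:310,260:410],(400,320),interpolation=2);B=cv2.resize(c,(400,300),interpolation=cv2.INTER_AREA)
B=np.vstack([B,np.zeros((20,400,3),np.uint8)])
cv2.imwrite('pics/c5.png',np.hstack([A,B])[:,:,::-1])
E
```

```text
[[0.00558206 0.08830677 0.13748188]] [-0.48263443  0.76046951 -0.41512027]
```

View pics/c5.png

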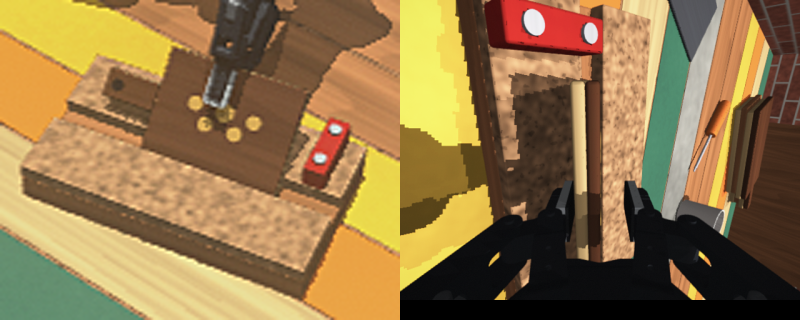

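The wrist half shows the board's edge (u 573–602) between the fingertips (u 572–625), about 5 mm towards tool -y. I'll shift 4 mm that way and close.

Emit:
servo_tool([
  {"dp": [0, -0.02, 0], "delta_rot": [0, 0, 0], "fingers": 0.4},
  {"dp": [0, 0, 0], "delta_rot": [0, 0, 0], "fingers": 0.25},
  {"dp": [0, 0, 0], "delta_rot": [0, 0, 0], "fingers": 0.05},
  {"dp": [0, 0, 0], "delta_rot": [0, 0, 0], "fingers": 0.05},
  {"dp": [0, 0, 0], "delta_rot": [0, 0, 0], "fingers": 0.05},
], force=70)

```text
clock: 12.5
position: [0.5956, 0.0926, 0.1352]
ee_rot: [0.379, 0.92, 0.092, 0.04]
contact_force: [-1.2, 5.8, -1.4]
width: 0.013
gripper_force: 69.1
```

Emit:
servo_tool([
  {"dp": [0, 0, 0], "delta_rot": [0, 0, 0], "fingers": 0.05},
  {"dp": [0, 0, 0], "delta_rot": [0, 0, 0], "fingers": 0.05},
])

```text
clock: 12.7
position: [0.5955, 0.0926, 0.1352]
ee_rot: [0.379, 0.92, 0.092, 0.04]
contact_force: [-1.8, 5.2, -1.2]
width: 0.0135
gripper_force: 69.1
```

Emit:
servo_tool([
  {"dp": [0, 0.03, -0.03], "delta_rot": [0, 0, 0], "fingers": 0.05},
  {"dp": [0, 0.06, -0.06], "delta_rot": [0, 0, 0], "fingers": 0.05},
  {"dp": [0, 0.1, -0.1], "delta_rot": [0, 0, 0], "fingers": 0.05},
  {"dp": [0, 0.1, -0.1], "delta_rot": [0, 0, 0], "fingers": 0.05},
  {"dp": [0, 0.08, -0.08], "delta_rot": [0, 0, 0], "fingers": 0.05},
])

```text
clock: 13.2
position: [0.5955, 0.0903, 0.2441]
ee_rot: [0.382, 0.919, 0.091, 0.04]
contact_force: [-0.2, -0.1, -2.1]
width: 0.013
gripper_force: 68.8
```

Emit:
servo_tool([
  {"dp": [0, 0, 0], "delta_rot": [0, 0, 0], "fingers": 0.05},
  {"dp": [0, 0, 0], "delta_rot": [0, 0, 0], "fingers": 0.05},
])

```text
clock: 13.4
position: [0.5952, 0.0908, 0.2413]
ee_rot: [0.381, 0.919, 0.091, 0.04]
contact_force: [-0.8, -0.2, -3.0]
width: 0.0129
gripper_force: 68.9
```

```bash
cat >> h.py <<'E'
C1=np.array([.011,0,.090])
E
python3 - <<'E'
from h import *
p,r=pose();c0=p+r.apply(C1);print(p,torest(c0[None]));c1=w(.03,.034,.17);R=ori(YAW,np.radians(70))
p,r=plan(c1-R.apply(C1),R,.05,via=lambda tr,s:(c0+(c1-c0)*s)-tr.apply(C1))
E
```

```text
[0.59517065 0.09081677 0.241257  ] [[0.01681234 0.02844034 0.17767637]]
[{"dp": [0.003, 0.041, 0.002], "delta_rot": [0.96, 0.0, 0.0], "fingers": 0.05}, {"dp": [0.003, 0.041, 0.003], "delta_rot": [0.95, -0.01, 0.0], "fingers": 0.05}, {"dp": [0.004, 0.04, 0.003], "delta_rot": [0.96, 0.0, 0.0], "fingers": 0.05}, {"dp": [0.003, 0.041, 0.003], "delta_rot": [0.95, 0.0, -0.01], "fingers": 0.05}, {"dp": [0.003, 0.041, 0.003], "delta_rot": [0.96, 0.0, 0.0], "fingers": 0.05}]
[{"dp": [0.003, 0.041, 0.003], "delta_rot": [0.96, 0.0, 0.0], "fingers": 0.05}, {"dp": [0.004, 0.042, 0.004], "delta_rot": [0.95, -0.01, 0.0], "fingers": 0.05}, {"dp": [0.003, 0.041, 0.004], "delta_rot": [0.96, 0.0, 0.0], "fingers": 0.05}, {"dp": [0.003, 0.042, 0.003], "delta_rot": [0.95, 0.0, 0.0], "fingers": 0.05}, {"dp": [0.003, 0.041, 0.005], "delta_rot": [0.96, 0.0, 0.0], "fingers": 0.05}]
[{"dp": [0.004, 0.042, 0.004], "delta_rot": [0.95, -0.01, 0.0], "fingers": 0.05}, {"dp": [0.003, 0.042, 0.004], "delta_rot": [0.96, 0.0, 0.0], "fingers": 0.05}, {"dp": [0.003, 0.043, 0.004], "delta_rot": [0.96, 0.0, -0.01], "fingers": 0.05}, {"dp": [0.003, 0.042, 0.004], "delta_rot": [0.95, -0.01, 0.0], "fingers": 0.05}, {"dp": [0.004, 0.043, 0.004], "delta_rot": [0.96, 0.0, 0.0], "fingers": 0.05}]
[{"dp": [0.003, 0.043, 0.005], "delta_rot": [0.95, 0.0, 0.0], "fingers": 0.05}, {"dp": [0.003, 0.043, 0.004], "delta_rot": [0.96, 0.0, 0.0], "fingers": 0.05}, {"dp": [0.003, 0.044, 0.004], "delta_rot": [0.96, -0.01, 0.0], "fingers": 0.05}, {"dp": [0.004, 0.043, 0.004], "delta_rot": [0.95, 0.0, 0.0], "fingers": 0.05}, {"dp": [0.003, 0.044, 0.004], "delta_rot": [0.96, 0.0, -0.01], "fingers": 0.05}]
[{"dp": [0.003, 0.044, 0.004], "delta_rot": [0.95, 0.0, 0.0], "fingers": 0.05}]
end [ 0.6367 -0.0464  0.2009] err [ 0.   0.1 -0.1]
```

Emit:
servo_tool([
  {"dp": [0.003, 0.041, 0.003], "delta_rot": [0.955, 0, 0], "fingers": 0.05},
  {"dp": [0.003, 0.041, 0.003], "delta_rot": [0.955, 0, 0], "fingers": 0.05},
  {"dp": [0.003, 0.041, 0.003], "delta_rot": [0.955, 0, 0], "fingers": 0.05},
  {"dp": [0.003, 0.041, 0.003], "delta_rot": [0.955, 0, 0], "fingers": 0.05},
  {"dp": [0.003, 0.041, 0.003], "delta_rot": [0.955, 0, 0], "fingers": 0.05},
])

```text
clock: 13.9
position: [0.6044, 0.0567, 0.2594]
ee_rot: [0.151, 0.983, 0.099, 0.015]
contact_force: [-0.4, 0.4, -1.8]
width: 0.013
gripper_force: 68.8
```

Emit:
servo_tool([
  {"dp": [0.003, 0.041, 0.004], "delta_rot": [0.955, 0, 0], "fingers": 0.05},
  {"dp": [0.003, 0.041, 0.004], "delta_rot": [0.955, 0, 0], "fingers": 0.05},
  {"dp": [0.003, 0.041, 0.004], "delta_rot": [0.955, 0, 0], "fingers": 0.05},
  {"dp": [0.003, 0.041, 0.004], "delta_rot": [0.955, 0, 0], "fingers": 0.05},
  {"dp": [0.003, 0.041, 0.004], "delta_rot": [0.955, 0, 0], "fingers": 0.05},
])

```text
clock: 14.4
position: [0.6154, 0.017, 0.2601]
ee_rot: [-0.086, 0.991, 0.099, -0.009]
contact_force: [-0.8, -0.3, -2.7]
width: 0.0134
gripper_force: 68.8
```

Emit:
servo_tool([
  {"dp": [0.003, 0.042, 0.004], "delta_rot": [0.955, 0, 0], "fingers": 0.05},
  {"dp": [0.003, 0.042, 0.004], "delta_rot": [0.955, 0, 0], "fingers": 0.05},
  {"dp": [0.003, 0.042, 0.004], "delta_rot": [0.955, 0, 0], "fingers": 0.05},
  {"dp": [0.003, 0.042, 0.004], "delta_rot": [0.955, 0, 0], "fingers": 0.05},
  {"dp": [0.003, 0.042, 0.004], "delta_rot": [0.955, 0, 0], "fingers": 0.05},
])

```text
clock: 14.9
position: [0.626, -0.0195, 0.2414]
ee_rot: [-0.318, 0.943, 0.094, -0.032]
contact_force: [-0.6, 0.1, -2.1]
width: 0.0133
gripper_force: 68.8
```

Emit:
servo_tool([
  {"dp": [0.003, 0.043, 0.004], "delta_rot": [0.955, 0, 0], "fingers": 0.05},
  {"dp": [0.003, 0.043, 0.004], "delta_rot": [0.955, 0, 0], "fingers": 0.05},
  {"dp": [0.003, 0.043, 0.004], "delta_rot": [0.955, 0, 0], "fingers": 0.05},
  {"dp": [0.003, 0.043, 0.004], "delta_rot": [0.955, 0, 0], "fingers": 0.05},
  {"dp": [0.003, 0.043, 0.004], "delta_rot": [0.955, 0, 0], "fingers": 0.05},
])

```text
clock: 15.4
position: [0.6342, -0.0438, 0.2067]
ee_rot: [-0.532, 0.841, 0.084, -0.054]
contact_force: [0.8, -0.5, -1.1]
width: 0.0131
gripper_force: 68.9
```

Emit:
servo_tool([
  {"dp": [0.003, 0.044, 0.004], "delta_rot": [0.955, 0, 0], "fingers": 0.05},
  {"dp": [0, 0, 0], "delta_rot": [0, 0, 0], "fingers": 0.05},
  {"dp": [0, 0, 0], "delta_rot": [0, 0, 0], "fingers": 0.05},
])

```text
clock: 15.7
position: [0.6357, -0.046, 0.1989]
ee_rot: [-0.57, 0.816, 0.081, -0.058]
contact_force: [-0.6, -1.3, -1.3]
width: 0.0131
gripper_force: 68.8
```

```bash
python3 - <<'E'
from h import *
p,r=pose();c0=p+r.apply(C1);R=ori(YAW,np.radians(70));s=readout.get_state();print(s['qpos'].round(3),torest(c0[None]),(r.inv()*R).as_rotvec())
# actual board surface from side depth: raw face points in rest frame
b,d=save('side','d6');v,u=np.mgrid[150:280:1,215:370:1];X=torest(px2w('side',d,list(zip(u.ravel(),v.ravel())),0))
k=(X[:,2]>.11)&(X[:,2]<.24)&(abs(X[:,0])<.16)&(X[:,1]>0)&(X[:,1]<.12);Y=X[k];print(k.sum())
for _ in range(4):
    q=Y.mean(0);n=np.linalg.svd(Y-q,full_matrices=False)[2][2];n*=np.sign(n[2]);Y=Y[abs((Y-q)@n)<.005]
print('normal',n.round(3),len(Y),'x',np.percentile(Y[:,0],[1,99]),'y',np.percentile(Y[:,1],[1,99]),'z',np.percentile(Y[:,2],[1,99]),'pred centre height on plane',((c:=torest(c0[None])[0])-q)@n)
c1=w(.03,.034,.073);plan(c1-R.apply(C1),R,.05,n=4)
E
```

```text
[-0.519  0.776  1.392  0.84   1.895  0.716] [[0.02919038 0.03445696 0.16792674]] [ 0.00204517 -0.00173603 -0.00166447]
2455
normal [-0.002  0.354  0.935] 2057 x [-0.09734391  0.09092559] y [0.00145463 0.0829149 ] z [0.15563094 0.19043435] pred centre height on plane -0.008940509013327325
[{"dp": [0.001, 0.114, 0.041], "delta_rot": [0.01, -0.01, 0.0], "fingers": 0.05}, {"dp": [0.0, 0.113, 0.04], "delta_rot": [0.01, 0.0, 0.0], "fingers": 0.05}, {"dp": [0.001, 0.114, 0.041], "delta_rot": [0.0, -0.01, 0.01], "fingers": 0.05}, {"dp": [0.001, 0.114, 0.04], "delta_rot": [0.01, 0.0, 0.0], "fingers": 0.05}]
end [ 0.6367 -0.0463  0.1037] err [0.  0.  0.1]
```

Emit:
servo_tool([
  {"dp": [0, 0.12, 0.043], "delta_rot": [0, 0, 0], "fingers": 0.05},
  {"dp": [0, 0.12, 0.043], "delta_rot": [0, 0, 0], "fingers": 0.05},
  {"dp": [0, 0.11, 0.04], "delta_rot": [0, 0, 0], "fingers": 0.05},
  {"dp": [0, 0.06, 0.022], "delta_rot": [0, 0, 0], "fingers": 0.05},
  {"dp": [0, 0, 0], "delta_rot": [0, 0, 0], "fingers": 0.05},
])

```text
clock: 16.25
position: [0.636, -0.0457, 0.1122]
ee_rot: [-0.57, 0.815, 0.082, -0.057]
contact_force: [-0.8, -0.1, -0.8]
width: 0.0131
gripper_force: 69.0
```

Emit:
servo_tool([
  {"dp": [0, 0.02, 0.008], "delta_rot": [0, 0, 0], "fingers": 0.05},
  {"dp": [0, 0, 0], "delta_rot": [0, 0, 0], "fingers": 0.05},
])

```text
clock: 16.45
position: [0.6366, -0.046, 0.1096]
ee_rot: [-0.57, 0.816, 0.083, -0.056]
contact_force: [-0.3, 0.2, -1.0]
width: 0.0128
gripper_force: 69.0
```

Emit:
servo_tool([
  {"dp": [0, 0.015, 0.006], "delta_rot": [0, 0, 0], "fingers": 0.05},
  {"dp": [0, 0, 0], "delta_rot": [0, 0, 0], "fingers": 0.05},
])

```text
clock: 16.65
position: [0.6364, -0.046, 0.1061]
ee_rot: [-0.57, 0.816, 0.083, -0.056]
contact_force: [-0.3, 0.9, -2.0]
width: 0.0132
gripper_force: 69.0
```

Emit:
servo_tool([
  {"dp": [0, 0.014, 0.005], "delta_rot": [0, 0, 0], "fingers": 0.05},
  {"dp": [0, 0, 0], "delta_rot": [0, 0, 0], "fingers": 0.05},
])

```text
clock: 16.85
position: [0.6363, -0.0459, 0.1026]
ee_rot: [-0.57, 0.816, 0.082, -0.056]
contact_force: [-0.7, 0.1, -2.0]
width: 0.0131
gripper_force: 69.0
```

Emit:
servo_tool([
  {"dp": [0, 0.01, 0.004], "delta_rot": [0, 0, 0], "fingers": 0.05},
  {"dp": [0, 0, 0], "delta_rot": [0, 0, 0], "fingers": 0.05},
])

```text
clock: 17.05
position: [0.6363, -0.0458, 0.1004]
ee_rot: [-0.57, 0.816, 0.082, -0.056]
contact_force: [-0.2, -1.4, -1.2]
width: 0.0131
gripper_force: 69.0
```

Emit:
servo_tool([
  {"dp": [0, 0.008, 0.003], "delta_rot": [0, 0, 0], "fingers": 0.05},
  {"dp": [0, 0, 0], "delta_rot": [0, 0, 0], "fingers": 0.05},
])

```text
clock: 17.25
position: [0.6364, -0.0458, 0.0989]
ee_rot: [-0.57, 0.816, 0.082, -0.056]
contact_force: [0.6, -0.2, -0.8]
width: 0.0131
gripper_force: 69.0
```

Emit:
servo_tool([
  {"dp": [0, 0, 0], "delta_rot": [0, 0, 0], "fingers": 0.2},
  {"dp": [0, 0, 0], "delta_rot": [0, 0, 0], "fingers": 0.25},
  {"dp": [0, 0, 0], "delta_rot": [0, 0, 0], "fingers": 0.28},
  {"dp": [0, 0, 0], "delta_rot": [0, 0, 0], "fingers": 0.28},
  {"dp": [0, 0, -0.03], "delta_rot": [0, 0, 0], "fingers": 0.28},
])

```text
clock: 17.75
position: [0.6372, -0.0509, 0.1011]
ee_rot: [-0.57, 0.815, 0.083, -0.057]
contact_force: [-0.1, 0.5, -0.6]
width: 0.0238
gripper_force: 0.4
```

Emit:
servo_tool([
  {"dp": [0, 0.01, -0.06], "delta_rot": [0, 0, 0], "fingers": 0.28},
  {"dp": [0, 0.01, -0.06], "delta_rot": [0, 0, 0], "fingers": 0.28},
  {"dp": [0, 0, -0.06], "delta_rot": [0, 0, 0], "fingers": 0.28},
  {"dp": [0, 0, -0.1], "delta_rot": [0, 0, 0], "fingers": 0.28},
  {"dp": [0, 0, -0.15], "delta_rot": [0, 0, 0], "fingers": 0.28},
])

```text
clock: 18.25
position: [0.6536, -0.1325, 0.1274]
ee_rot: [-0.57, 0.815, 0.082, -0.057]
contact_force: [0.1, 0.4, -0.3]
width: 0.024
gripper_force: 0.0
```

```bash
cat >> h.py <<'E'
def board(fn):
    b,d=save('side',fn);v,u=np.mgrid[150:290,205:380];u,v=u.ravel(),v.ravel();X=torest(px2w('side',d,list(zip(u,v)),0))
    k=(X[:,2]>.052)&(X[:,2]<.068)&(X[:,0]>-.16)&(X[:,0]<.125)&(X[:,1]>-.09)&(X[:,1]<.16)
    n=np.zeros((480,640),np.uint8);n[v[k],u[k]]=1
    nl,L,st,_=cv2.connectedComponentsWithStats(n);i=1+np.argmax(st[1:,4]);Y=X[L[v,u]==i]
    print('pts',len(Y),'x',np.percentile(Y[:,0],[.5,99.5]).round(4),'y',np.percentile(Y[:,1],[.5,99.5]).round(4),'z',np.percentile(Y[:,2],[5,50,95]).round(4))
    bl=Y[Y[:,0]>np.percentile(Y[:,0],99.5)-.13];(cx,cy),sz,a=cv2.minAreaRect((bl[:,:2]*1000).astype(np.float32));print('blade rect',cx,cy,sz,a)
    g=np.linalg.lstsq(np.c_[Y[:,:2],np.ones(len(Y))],Y[:,2],rcond=None)[0];print('slope',g)
    return b
E
python3 - <<'E'
from h import *
print(readout.get_state()['position'],readout.get_state()['contact_force'])
board('d7')
E
```

```text
[ 0.65361775 -0.1325224   0.12741255] [ 0.07322858  0.42083501 -0.27872462]
pts 2068 x [-0.0985  0.1148] y [-0.0259  0.0843] z [0.0543 0.0609 0.0639]
blade rect 53.51396942138672 29.058090209960938 (140.07949829101562, 114.39373779296875) 2.699958562850952
slope [ 0.00874004 -0.01951948  0.06103233]
```

```bash
python3 - <<'E'
from h import *
d=np.load('pics/d7.npy');v,u=np.mgrid[150:290,205:380];X=torest(px2w('side',d,list(zip(u.ravel(),v.ravel())),0))
k=(X[:,2]>.053)&(X[:,2]<.068)
for lo in np.arange(-.11,.13,.02):
    Y=X[k&(X[:,0]>lo)&(X[:,0]<lo+.02)&(X[:,1]>-.09)&(X[:,1]<.13)]
    if len(Y)>5: print(round(lo,3),len(Y),np.percentile(Y[:,1],[2,50,98]).round(4),Y[:,2].mean().round(4))
p,r=pose();R=ori(YAW,0)
p,r=plan(p+[0,0,.10],r,0,p0=p,R0=r)
p,r=plan(w(-.130,.029,.20),R,0,p0=p,R0=r)
p,r=plan(w(-.130,.029,.122),R,0,p0=p,R0=r)
E
```

```text
-0.11 53 [0.0128 0.029  0.042 ] 0.0591
-0.09 81 [0.0135 0.0333 0.0427] 0.0602
-0.07 81 [0.0137 0.0329 0.0422] 0.0598
-0.05 259 [-0.0217  0.0354  0.0798] 0.0601
-0.03 249 [-0.0229  0.0342  0.0804] 0.0608
-0.01 233 [-0.0233  0.0345  0.0784] 0.061
0.01 229 [-0.0231  0.0332  0.0787] 0.0609
0.03 228 [-0.0239  0.0331  0.0791] 0.0608
0.05 225 [-0.0231  0.0339  0.0785] 0.0609
0.07 211 [-0.0213  0.036   0.0791] 0.061
0.09 150 [-0.017   0.0526  0.0849] 0.0611
0.11 23 [0.0618 0.0823 0.0869] 0.0608
[{"dp": [0.001, -0.156, -0.058], "delta_rot": [0.0, 0.0, 0.0], "fingers": 0}, {"dp": [0.001, -0.157, -0.058], "delta_rot": [0.0, 0.0, 0.0], "fingers": 0}, {"dp": [0.001, -0.156, -0.058], "delta_rot": [0.0, 0.0, 0.0], "fingers": 0}]
end [ 0.6552 -0.1377  0.2289] err [ 0.   0.1 -0. ]
[{"dp": [-0.058, -0.013, 0.066], "delta_rot": [-0.94, -0.01, 0.0], "fingers": 0}, {"dp": [-0.057, -0.019, 0.064], "delta_rot": [-0.93, 0.0, 0.0], "fingers": 0}, {"dp": [-0.058, -0.025, 0.062], "delta_rot": [-0.94, -0.01, 0.0], "fingers": 0}, {"dp": [-0.057, -0.03, 0.06], "delta_rot": [-0.93, -0.01, 0.0], "fingers": 0}, {"dp
[... 259 characters left out ...]
05, 0.044], "delta_rot": [-0.93, 0.0, 0.0], "fingers": 0}, {"dp": [-0.057, -0.054, 0.04], "delta_rot": [-0.94, -0.01, 0.0], "fingers": 0}, {"dp": [-0.058, -0.058, 0.034], "delta_rot": [-0.93, -0.01, 0.0], "fingers": 0}]
[{"dp": [-0.057, -0.061, 0.029], "delta_rot": [-0.94, -0.01, 0.0], "fingers": 0}, {"dp": [-0.057, -0.063, 0.023], "delta_rot": [-0.93, 0.0, 0.0], "fingers": 0}, {"dp": [-0.057, -0.065, 0.018], "delta_rot": [-0.94, -0.01, 0.0], "fingers": 0}]
end [0.4749 0.0017 0.1999] err [-0.1  0.   0.1]
[{"dp": [0.0, 0.0, 0.195], "delta_rot": [0.0, 0.0, 0.0], "fingers": 0}, {"dp": [0.0, 0.0, 0.195], "delta_rot": [0.0, 0.0, 0.0], "fingers": 0}]
end [0.4749 0.0017 0.1219] err [-0.1  0.   0.1]
```

Emit:
servo_tool([
  {"dp": [0, -0.156, -0.058], "delta_rot": [0, 0, 0], "fingers": 0},
  {"dp": [0, -0.156, -0.058], "delta_rot": [0, 0, 0], "fingers": 0},
  {"dp": [0, -0.156, -0.058], "delta_rot": [0, 0, 0], "fingers": 0},
  {"dp": [0, 0, 0], "delta_rot": [0, 0, 0], "fingers": 0},
])

```text
clock: 18.7
position: [0.6543, -0.1337, 0.2324]
ee_rot: [-0.569, 0.817, 0.085, -0.053]
contact_force: [0.8, 0.6, -0.3]
width: -0.0003
gripper_force: 0.0
```

Emit:
servo_tool([
  {"dp": [-0.058, -0.013, 0.066], "delta_rot": [-0.935, 0, 0], "fingers": 0},
  {"dp": [-0.058, -0.019, 0.064], "delta_rot": [-0.935, 0, 0], "fingers": 0},
  {"dp": [-0.058, -0.025, 0.062], "delta_rot": [-0.935, 0, 0], "fingers": 0},
  {"dp": [-0.058, -0.03, 0.06], "delta_rot": [-0.935, 0, 0], "fingers": 0},
  {"dp": [-0.058, -0.036, 0.057], "delta_rot": [-0.935, 0, 0], "fingers": 0},
])

```text
clock: 19.2
position: [0.5831, -0.0796, 0.2159]
ee_rot: [-0.364, 0.926, 0.093, -0.035]
contact_force: [-0.4, 0.8, 1.4]
width: -0.0002
gripper_force: 0.0
```

Emit:
servo_tool([
  {"dp": [-0.058, -0.042, 0.053], "delta_rot": [-0.935, 0, 0], "fingers": 0},
  {"dp": [-0.058, -0.046, 0.049], "delta_rot": [-0.935, 0, 0], "fingers": 0},
  {"dp": [-0.058, -0.05, 0.044], "delta_rot": [-0.935, 0, 0], "fingers": 0},
  {"dp": [-0.058, -0.054, 0.04], "delta_rot": [-0.935, 0, 0], "fingers": 0},
  {"dp": [-0.058, -0.058, 0.034], "delta_rot": [-0.935, 0, 0], "fingers": 0},
])

```text
clock: 19.7
position: [0.5131, -0.0257, 0.2056]
ee_rot: [-0.14, 0.985, 0.098, -0.012]
contact_force: [0.4, 0.7, -0.5]
width: 0.0002
gripper_force: 0.0
```

Emit:
servo_tool([
  {"dp": [-0.058, -0.061, 0.029], "delta_rot": [-0.935, 0, 0], "fingers": 0},
  {"dp": [-0.058, -0.063, 0.023], "delta_rot": [-0.935, 0, 0], "fingers": 0},
  {"dp": [-0.058, -0.065, 0.018], "delta_rot": [-0.935, 0, 0], "fingers": 0},
  {"dp": [0, 0, 0], "delta_rot": [0, 0, 0], "fingers": 0},
  {"dp": [0, 0, 0], "delta_rot": [0, 0, 0], "fingers": 0},
])

```text
clock: 20.2
position: [0.4719, 0.0069, 0.1991]
ee_rot: [-0.003, 0.995, 0.1, 0.001]
contact_force: [1.6, -0.1, -0.1]
width: -0.0001
gripper_force: 0.0
```

```bash
python3 - <<'E'
from h import *
p,r=pose();R=ori(YAW,0);print(torest(p[None]),(r.inv()*R).as_rotvec(),readout.get_state()['width'])
p,r=plan(w(-.130,.029,.122),R,0,p0=p,R0=r)
E
```

```text
[[-0.13178741  0.03465364  0.19907045]] [-0.00478428 -0.003201   -0.00096705] -0.00014984100085000025
[{"dp": [0.004, 0.015, 0.193], "delta_rot": [-0.02, -0.02, 0.0], "fingers": 0}, {"dp": [0.004, 0.015, 0.192], "delta_rot": [-0.03, -0.01, -0.01], "fingers": 0}]
end [0.4748 0.0017 0.1221] err [ 0.   0.1 -0.1]
```

Emit:
servo_tool([
  {"dp": [0.004, 0.015, 0.193], "delta_rot": [0, 0, 0], "fingers": 0},
  {"dp": [0.004, 0.015, 0.15], "delta_rot": [0, 0, 0], "fingers": 0},
  {"dp": [0, 0, 0.042], "delta_rot": [0, 0, 0], "fingers": 0},
  {"dp": [0, 0, 0], "delta_rot": [0, 0, 0], "fingers": 0},
])

```text
clock: 20.6
position: [0.4747, 0.0005, 0.1206]
ee_rot: [-0.003, 0.995, 0.099, -0.0]
contact_force: [-0.1, -0.2, 1.5]
width: -0.0003
gripper_force: 0.0
```

Emit:
servo_tool([
  {"dp": [0.03, 0, 0], "delta_rot": [0, 0, 0], "fingers": 0},
  {"dp": [0.03, 0, 0], "delta_rot": [0, 0, 0], "fingers": 0},
  {"dp": [0.03, 0, 0], "delta_rot": [0, 0, 0], "fingers": 0},
  {"dp": [0.03, 0, 0], "delta_rot": [0, 0, 0], "fingers": 0},
  {"dp": [0.03, 0, 0], "delta_rot": [0, 0, 0], "fingers": 0},
])

```text
clock: 21.1
position: [0.5008, 0.0072, 0.1219]
ee_rot: [-0.002, 0.995, 0.101, -0.004]
contact_force: [-14.5, -7.2, 11.5]
width: -0.0002
gripper_force: 8.1
```

Emit:
servo_tool([
  {"dp": [0.025, 0, 0], "delta_rot": [0, 0, 0], "fingers": 0},
  {"dp": [0.025, 0, 0], "delta_rot": [0, 0, 0], "fingers": 0},
  {"dp": [0, 0, 0], "delta_rot": [0, 0, 0], "fingers": 0},
])

```text
clock: 21.4
position: [0.502, 0.0083, 0.1205]
ee_rot: [-0.002, 0.995, 0.102, -0.014]
contact_force: [-23.8, -9.0, 17.7]
width: 0.0002
gripper_force: 12.9
```

```bash
python3 - <<'E'
from h import *
p,r=pose();print(torest(p[None]),readout.get_state()['contact_force']);board('d8')
E
```

```text
[[-0.10210989  0.02995     0.12052464]] [-23.8212256   -8.96987059  17.6625104 ]
pts 2041 x [-0.1148  0.1158] y [-0.0262  0.085 ] z [0.0542 0.061  0.0641]
blade rect 54.99302673339844 28.638545989990234 (140.21446228027344, 114.65709686279297) 1.5511600971221924
slope [ 0.00805623 -0.0218678   0.06123881]
```

```bash
python3 - <<'E'
from h import *
a,_=save('scene','s9');b=cv2.imread('pics/d8.png')[:,:,::-1]
A=cv2.resize(a[190:310,260:410],(400,320),interpolation=2);B=cv2.resize(b[180:300,215:365],(400,320),interpolation=2)
cv2.imwrite('pics/c9.png',np.hstack([A,B])[:,:,::-1])
E
```

```text
(no output)
```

View pics/c9.png

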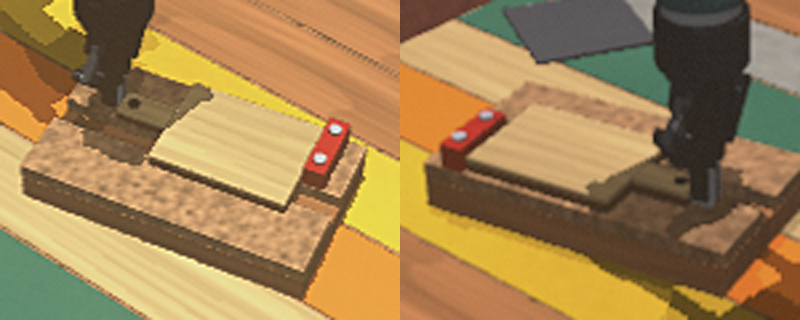

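The board lies raw face up with its blade next to the stop, in the left half at (292,207)–(322,125) against the stop's edge at about x 307–330. I'll raise the tip slightly to tell butting from jamming, and work out the gap from these corners.

Emit:
servo_tool([
  {"dp": [-0.04, 0, 0], "delta_rot": [0, 0, 0], "fingers": 0},
  {"dp": [0, 0, -0.02], "delta_rot": [0, 0, 0], "fingers": 0},
  {"dp": [0, 0, 0], "delta_rot": [0, 0, 0], "fingers": 0},
])

```text
clock: 21.8
position: [0.5009, 0.0076, 0.1248]
ee_rot: [-0.002, 0.995, 0.101, -0.005]
contact_force: [-8.7, -3.5, -1.0]
width: 0.0001
gripper_force: 4.6
```

```bash
python3 - <<'E'
from h import *
f=lambda l:[(a/(400/150)+260,b/(320/120)+190) for a,b in l]
print('scene blade -y end, +y end',torest(ray_z('scene',f([(292,207),(322,125)]),.059)).round(4).tolist())
print('scene stop top corners',torest(ray_z('scene',f([(330,118),(307,161),(350,125)]),.069)).round(4).tolist())
g=lambda l:[((a-400)/(400/150)+215,b/(320/120)+180) for a,b in l]
print('side blade',torest(ray_z('side',g([(532,105),(468,158)]),.059)).round(4).tolist())
print('side stop top',torest(ray_z('side',g([(490,110),(505,116),(466,150),(442,140)]),.069)).round(4).tolist())
p,r=pose();print(torest(p[None]),readout.get_state()['contact_force'])
E
```

```text
scene blade -y end, +y end [[0.109, -0.025, 0.059], [0.097, 0.0806, 0.059]]
scene stop top corners [[0.1032, 0.0836, 0.069], [0.1034, 0.0241, 0.069], [0.1237, 0.0834, 0.069]]
side blade [[0.0976, -0.0225, 0.059], [0.096, 0.0787, 0.059]]
side stop top [[0.1152, 0.0166, 0.069], [0.0977, 0.0192, 0.069], [0.0948, 0.0819, 0.069], [0.1222, 0.078, 0.069]]
[[-0.10327227  0.02952794  0.12480825]] [-8.72988969 -3.4999484  -0.97318874]
```

Emit:
servo_tool([
  {"dp": [0.03, 0, 0], "delta_rot": [0, 0, 0], "fingers": 0},
  {"dp": [0, 0, 0], "delta_rot": [0, 0, 0], "fingers": 0},
  {"dp": [-0.15, 0, 0], "delta_rot": [0, 0, 0], "fingers": 0},
  {"dp": [0, 0, -0.2], "delta_rot": [0, 0, 0], "fingers": 0},
  {"dp": [0, 0, -0.2], "delta_rot": [0, 0, 0], "fingers": 0},
])

```text
clock: 22.3
position: [0.4806, 0.0031, 0.2054]
ee_rot: [-0.003, 0.995, 0.1, -0.001]
contact_force: [1.5, 0.0, 0.4]
width: 0.0002
gripper_force: 0.0
```

Emit:
servo_tool([
  {"dp": [0.179, 0.138, 0], "delta_rot": [0, 0, 0], "fingers": 0},
  {"dp": [0.179, 0.138, 0], "delta_rot": [0, 0, 0], "fingers": 0},
  {"dp": [0.179, 0.138, 0], "delta_rot": [0, 0, 0], "fingers": 0},
  {"dp": [0.179, 0.138, 0], "delta_rot": [0, 0, 0], "fingers": 0},
  {"dp": [0, 0, 0], "delta_rot": [0, 0, 0], "fingers": 0},
])

```text
clock: 22.8
position: [0.6505, -0.0799, 0.2053]
ee_rot: [-0.001, 0.995, 0.099, 0.004]
contact_force: [-0.2, 0.3, 0.2]
width: -0.0001
gripper_force: 0.0
```

```bash
python3 - <<'E'
from h import *
p,r=pose();R=ori(YAW,0);print(torest(p[None]),(r.inv()*R).as_rotvec());board('d10')
plan(w(.02,-.075,.124),R,0)
E
```

```text
[[ 0.02570783 -0.08618377  0.20532783]] [-0.00059484 -0.00863158 -0.00374054]
pts 2019 x [-0.0933  0.1156] y [-0.0251  0.0848] z [0.0547 0.0608 0.0638]
blade rect 53.56098937988281 30.041296005249023 (117.58069610595703, 135.44676208496094) 89.79632568359375
slope [ 0.00966835 -0.01962472  0.06095832]
[{"dp": [-0.005, -0.014, 0.135], "delta_rot": [-0.01, -0.01, -0.01], "fingers": 0}, {"dp": [-0.006, -0.015, 0.135], "delta_rot": [-0.01, -0.02, -0.01], "fingers": 0}, {"dp": [-0.005, -0.015, 0.135], "delta_rot": [-0.01, -0.01, -0.01], "fingers": 0}]
end [ 0.6426 -0.07    0.1241] err [ 0.  -0.  -0.1]
```

Emit:
servo_tool([
  {"dp": [-0.005, -0.015, 0.135], "delta_rot": [0, 0, 0], "fingers": 0},
  {"dp": [-0.005, -0.015, 0.135], "delta_rot": [0, 0, 0], "fingers": 0},
  {"dp": [-0.005, -0.015, 0.135], "delta_rot": [0, 0, 0], "fingers": 0},
  {"dp": [0, -0.08, 0], "delta_rot": [0, 0, 0], "fingers": 0},
  {"dp": [0, -0.06, 0], "delta_rot": [0, 0, 0], "fingers": 0},
])

```text
clock: 23.35
position: [0.6334, -0.0392, 0.125]
ee_rot: [-0.003, 0.995, 0.1, 0.0]
contact_force: [0.2, 0.0, 0.9]
width: -0.0001
gripper_force: 0.0
```

Emit:
servo_tool([
  {"dp": [0, -0.02, 0], "delta_rot": [0, 0, 0], "fingers": 0},
  {"dp": [0, -0.02, 0], "delta_rot": [0, 0, 0], "fingers": 0},
])

```text
clock: 23.55
position: [0.6335, -0.0322, 0.1268]
ee_rot: [-0.002, 0.995, 0.1, 0.003]
contact_force: [0.3, 0.4, -0.8]
width: -0.0001
gripper_force: 0.0
```

Emit:
servo_tool([
  {"dp": [0, -0.02, 0], "delta_rot": [0, 0, 0], "fingers": 0},
  {"dp": [0, -0.02, 0], "delta_rot": [0, 0, 0], "fingers": 0},
])

```text
clock: 23.75
position: [0.6319, -0.0257, 0.126]
ee_rot: [-0.001, 0.995, 0.1, 0.002]
contact_force: [0.2, -2.1, 1.4]
width: -0.0001
gripper_force: 1.0
```

```bash
python3 - <<'E'
from h import *
p,r=pose();print(torest(p[None]),readout.get_state()['contact_force']);board('d11')
E
```

```text
[[ 0.01837689 -0.02936686  0.12598482]] [ 0.16166208 -2.11703321  1.42475329]
pts 2068 x [-0.0931  0.1158] y [-0.0247  0.0849] z [0.0543 0.061  0.0641]
blade rect 54.08783721923828 25.054702758789062 (138.56924438476562, 122.93575286865234) 1.861424207687378
slope [ 0.01161829 -0.02277787  0.0611832 ]
```

Emit:
servo_tool([
  {"dp": [0, -0.015, 0], "delta_rot": [0, 0, 0], "fingers": 0},
  {"dp": [0, -0.015, 0], "delta_rot": [0, 0, 0], "fingers": 0},
  {"dp": [0, -0.015, 0], "delta_rot": [0, 0, 0], "fingers": 0},
  {"dp": [0, 0, 0], "delta_rot": [0, 0, 0], "fingers": 0},
])

```text
clock: 24.2
position: [0.6296, -0.0164, 0.1251]
ee_rot: [-0.002, 0.995, 0.1, 0.001]
contact_force: [1.2, -0.7, 3.0]
width: 0.0004
gripper_force: 1.8
```

Emit:
servo_tool([
  {"dp": [0, 0.1, 0], "delta_rot": [0, 0, 0], "fingers": 0},
  {"dp": [0, 0, -0.2], "delta_rot": [0, 0, 0], "fingers": 0},
  {"dp": [0, 0, -0.2], "delta_rot": [0, 0, 0], "fingers": 0},
  {"dp": [0, 0, 0], "delta_rot": [0, 0, 0], "fingers": 0},
])

```text
clock: 24.6
position: [0.6362, -0.0381, 0.2101]
ee_rot: [-0.001, 0.995, 0.099, 0.006]
contact_force: [0.4, -0.7, 0.2]
width: -0.0001
gripper_force: 0.0
```

```bash
python3 - <<'E'
from h import *
board('d12')
d=np.load('pics/d12.npy');v,u=np.mgrid[150:290,205:380];X=torest(px2w('side',d,list(zip(u.ravel(),v.ravel())),0))
k=(X[:,2]>.053)&(X[:,2]<.068)
for lo in np.arange(-.11,.11,.02):
    Y=X[k&(X[:,0]>lo)&(X[:,0]<lo+.02)&(X[:,1]>-.09)&(X[:,1]<.13)]
    if len(Y)>5: print(round(lo,3),len(Y),np.percentile(Y[:,1],[2,50,98]).round(4))
p,r=pose();R=ori(YAW,0)
print(torest(p[None]));p,r=plan(w(-.125,.035,p[2]),R,0)
E
```

```text
pts 2062 x [-0.0939  0.1145] y [-0.0134  0.0935] z [0.0544 0.0609 0.064 ]
blade rect 53.643959045410156 39.44520568847656 (112.23385620117188, 139.43226623535156) 88.96373748779297
slope [ 0.0107976  -0.02047877  0.06129214]
-0.11 30 [0.0277 0.0432 0.0539]
-0.09 90 [0.0263 0.0439 0.0536]
-0.07 82 [0.0258 0.0452 0.0558]
-0.05 212 [-0.0095  0.0468  0.0914]
-0.03 255 [-0.0097  0.0461  0.092 ]
-0.01 237 [-0.0111  0.0463  0.0921]
0.01 243 [-0.0107  0.0481  0.0932]
0.03 238 [-0.0086  0.0459  0.0924]
0.05 225 [-0.0108  0.045   0.0923]
0.07 222 [-0.0096  0.0459  0.0914]
0.09 169 [-0.0069  0.0555  0.0898]
[[ 0.01872184 -0.04182552  0.20745277]]
[{"dp": [-0.144, -0.076, -0.001], "delta_rot": [0.0, -0.02, -0.01], "fingers": 0}, {"dp": [-0.144, -0.077, -0.001], "delta_rot": [-0.01, -0.01, 0.0], "fingers": 0}, {"dp": [-0.144, -0.076, 0.0], "delta_rot": [0.0, -0.02, -0.01], "fingers": 0}, {"dp": [-0.144, -0.077, 0.0], "delta_rot": [-0.01, -0.01, 0.0], "fingers": 0}, {"dp": [-0.143, -0.077, -0.001], "delta_rot": [0.0, -0.02, -0.01], "fingers": 0}]
end [0.4786 0.0087 0.2075] err [-0.1 -0.1 -0.1]
```

Emit:
servo_tool([
  {"dp": [-0.149, -0.082, 0], "delta_rot": [0, 0, 0], "fingers": 0},
  {"dp": [-0.149, -0.082, 0], "delta_rot": [0, 0, 0], "fingers": 0},
  {"dp": [-0.149, -0.082, 0], "delta_rot": [0, 0, 0], "fingers": 0},
  {"dp": [-0.149, -0.082, 0], "delta_rot": [0, 0, 0], "fingers": 0},
  {"dp": [-0.149, -0.082, 0], "delta_rot": [0, 0, 0], "fingers": 0},
])

```text
clock: 25.15
position: [0.4685, 0.0143, 0.2031]
ee_rot: [-0.003, 0.995, 0.099, -0.001]
contact_force: [-0.0, -0.1, 0.9]
width: -0.0001
gripper_force: 0.0
```

Emit:
servo_tool([
  {"dp": [0, 0, 0.2], "delta_rot": [0, 0, 0], "fingers": 0},
  {"dp": [0, 0, 0.2], "delta_rot": [0, 0, 0], "fingers": 0},
  {"dp": [0, 0, 0.01], "delta_rot": [0, 0, 0], "fingers": 0},
  {"dp": [0.06, 0, 0], "delta_rot": [0, 0, 0], "fingers": 0},
  {"dp": [0.04, 0, 0], "delta_rot": [0, 0, 0], "fingers": 0},
])

```text
clock: 25.65
position: [0.4929, 0.0184, 0.1237]
ee_rot: [-0.002, 0.995, 0.099, 0.002]
contact_force: [0.2, -0.1, 0.4]
width: -0.0002
gripper_force: 0.0
```

Emit:
servo_tool([
  {"dp": [0.02, 0, 0], "delta_rot": [0, 0, 0], "fingers": 0},
  {"dp": [0.02, 0, 0], "delta_rot": [0, 0, 0], "fingers": 0},
  {"dp": [0, 0, 0], "delta_rot": [0, 0, 0], "fingers": 0},
])

```text
clock: 25.95
position: [0.4977, 0.02, 0.1234]
ee_rot: [-0.002, 0.995, 0.1, -0.0]
contact_force: [-3.6, -2.5, 2.9]
width: 0.0001
gripper_force: 2.0
```

Emit:
servo_tool([
  {"dp": [0.02, 0, 0], "delta_rot": [0, 0, 0], "fingers": 0},
  {"dp": [0, 0, 0], "delta_rot": [0, 0, 0], "fingers": 0},
])

```text
clock: 26.15
position: [0.4982, 0.0204, 0.1229]
ee_rot: [-0.002, 0.995, 0.101, -0.004]
contact_force: [-9.9, -4.9, 8.1]
width: 0.0001
gripper_force: 5.4
```

```bash
python3 - <<'E'
from h import *
p,r=pose();print(torest(p[None]),readout.get_state()['contact_force'])
E
```

```text
[[-0.10335421  0.04257132  0.12290274]] [-9.8860318  -4.94502242  8.13914548]
```

Pushing harder no longer moves it, so the blade is butted against the stop. I'll withdraw, check, and hand in.

Emit:
servo_tool([
  {"dp": [0.02, 0, 0], "delta_rot": [0, 0, 0], "fingers": 0},
  {"dp": [0, 0, 0], "delta_rot": [0, 0, 0], "fingers": 0},
  {"dp": [-0.05, 0, 0], "delta_rot": [0, 0, 0], "fingers": 0},
  {"dp": [-0.15, 0, 0], "delta_rot": [0, 0, 0], "fingers": 0},
  {"dp": [0, 0, -0.2], "delta_rot": [0, 0, 0], "fingers": 0},
])

```text
clock: 26.65
position: [0.4575, 0.0146, 0.1579]
ee_rot: [-0.005, 0.995, 0.099, -0.009]
contact_force: [-0.0, 0.2, -0.6]
width: 0.0004
gripper_force: 0.0
```

Emit:
servo_tool([
  {"dp": [0, 0, -0.2], "delta_rot": [0, 0, 0], "fingers": 0},
  {"dp": [0, 0, -0.2], "delta_rot": [0, 0, 0], "fingers": 0},
  {"dp": [0, 0, 0], "delta_rot": [0, 0, 0], "fingers": 0},
])

```text
clock: 26.95
position: [0.4707, 0.0132, 0.2488]
ee_rot: [-0.001, 0.995, 0.1, 0.008]
contact_force: [0.4, -0.3, 0.2]
width: -0.0006
gripper_force: 0.0
```

```bash
python3 - <<'E'
from h import *
board('d13')
d=np.load('pics/d13.npy');v,u=np.mgrid[150:290,205:380];X=torest(px2w('side',d,list(zip(u.ravel(),v.ravel())),0))
k=(X[:,2]>.055)&(X[:,2]<.066);L=[]
for lo in np.arange(-.045,.08,.0125):
    Y=X[k&(X[:,0]>lo)&(X[:,0]<lo+.0125)&(abs(X[:,1]-.04)<.08)];L.append((lo,*np.percentile(Y[:,1],[3,97])))
L=np.array(L);print('edge slopes',np.polyfit(L[:,0],L[:,1],1)[0],np.polyfit(L[:,0],L[:,2],1)[0],L[:,1:].mean())
# stop: points above the board; blade/stop x profile
T=X[(X[:,2]>.066)&(X[:,2]<.075)&(X[:,0]>.07)&(X[:,0]<.15)&(X[:,1]>0)&(X[:,1]<.09)];print('stop x,y',np.percentile(T[:,0],[3,97]),np.percentile(T[:,1],[3,97]))
E
```

```text
pts 2058 x [-0.0933  0.1157] y [-0.0139  0.0932] z [0.0544 0.0609 0.0637]
blade rect 52.980125427246094 32.515953063964844 (123.42605590820312, 134.8384246826172) 89.48542785644531
slope [ 0.00943932 -0.01894142  0.06115479]
edge slopes 0.010133086588016189 -0.0014666618181959012 0.04092559723463444
stop x,y [0.09804455 0.12045143] [0.0164035  0.08433738]
```

```bash
python3 -c "
from rig import manip
print(manip.sign_off())"
```

```text
the job is handed in; nothing more can be done
None
```

I turned the board over and handed the job in: it lies flat, raw face up, on the stop bed, with its blade butted squarely against the stop and its handle pointing away. The last camera check put it within about 0.01 rad of square and within about 10 mm of the stop's centre; the sign-off gave no verdict.

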